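Weigh in the lemons and garlic on the kitchen scale

TASK

Weigh all the lemons and garlic bulbs lying out: set aside the fish tin left on the scale (anywhere clear on the worktop or draining board), fit the empty steel pan fully home on the scale's two pegs, and zero the scale by pushing its switch over to the ring side, holding it for about a second and letting it spring back. Then put every lemon and garlic bulb in the pan and, with your hand off the pan, store the weight by pushing the switch over to the disc side, again for about a second, and letting it spring back. Leave the weighed things in the pan on the scale, and do not disturb the mug, the pepper mill or the mustard jar.

Things in the scene. Friction and masses are not known exactly. Their poses are not given: they have to be found in the camera images.
- scale_seat (a point): white digital kitchen scale with a steel platform, fixed on the worktop at the left, turned towards the robot. The point is the centre of the platform's top, 40 mm over the worktop; z up, y to the scale's left, x to its back. Platform 164 mm (x) by 204 mm (y). The white case, 200 mm wide and 30 mm high, reaches from x = +82 mm to x = -173 mm, where the black console is the front part
- peg_left (a point): foot of the left of two upright steel pegs on the platform, at scale x = 0, y = +84 mm; each is 12 mm high, 14 mm thick at the foot and tapers to 7 mm at the tip
- peg_right (a point): foot of the right peg, at scale x = 0, y = -84 mm
- toggle (a joint): the scale's spring-centred switch, a pale grey upright paddle on the console, 22 mm broad (scale x), 11 mm thick (scale y); rad, 0 = upright (at rest); positive = leaning to the ring (scale +y), negative = to the disc (-y); stops at +0.36 and -0.36. Beyond 0.2 rad it counts as pushed over; about 3 N at the tip (6 N half-way down) push it to the stop; let go, it springs back to 0
- toggle_tip (a point): middle of the paddle's top edge, 72 mm over the worktop when upright; its hinge lies 41 mm below, along the scale's x axis, in the console's surface (31 mm over the worktop). The seated pan's front wall stands 47 mm behind the paddle's middle, its rim 98 mm over the worktop
- ring_mark (a point): pale ring on the black console, 29 mm from the toggle on the scale's left (+y): the zero side
- disc_mark (a point): orange solid disc on the black console, 29 mm from the toggle on the scale's right (-y): the store side
- pan: the scale's pan, an oblong steel tray, 170 mm (x) by 214 mm (y), inside 160 by 204 mm; rim 58 mm and inner floor 18 mm over its underside; about 220 g; starts on the draining board. Origin: centre of its underside; seated, it coincides with scale_seat. Under its floor are two 18 mm square sockets, 14 mm deep, at y = +84 and -84 mm, for the pegs (2 mm of play). Either way round fits
- pan_tab_a (a point): middle of the black upright grip tab on the pan's +y end, 76 mm over the pan's underside and 104 mm from its centre: 74 mm long (pan x), 10 mm thick (pan y), from the rim (58 mm) up to 90 mm; pinch it from above across its 10 mm
- pan_tab_b (a point): the same grip tab on the pan's -y end
- fish_tin_mid (a point): flat unopened fish tin, yellow with a blue lid, left lying on the scale's platform, 60 mm (its x) by 100 mm (its y), 23 mm high, about 150 g; its centre. Grip across the 60 mm. Worktop and draining board are level (z = 0 within 1 mm; the sink has a 4 mm rim). Its bowl lies right of y = -0.35 m; the worktop's front edge is at x = 0.47 m for y below 0.2 m
- lemon_1_mid (a point): whole lemon, 72 mm long, 57 mm across, 58 mm high (mass about 110 g); the point is its centre, 29 mm over what it lies on; its x axis runs along its length. Grip across the 57 mm; may be absent
- lemon_2_mid (a point): whole lemon, 72 mm long, 57 mm across, 58 mm high (mass about 110 g); the point is its centre, 29 mm over what it lies on; its x axis runs along its length. Grip across the 57 mm; may be absent
- garlic_1_mid (a point): whole garlic bulb, about 53 mm across and 53 mm high with a short pointed top (mass about 60 g); the point is its centre, 26 mm over what it lies on; nearly round, grip it in any direction; may be absent
- garlic_2_mid (a point): whole garlic bulb, about 53 mm across and 53 mm high with a short pointed top (mass about 60 g); the point is its centre, 26 mm over what it lies on; nearly round, grip it in any direction; may be absent
- mug_mid (a point): white mug with a green band, 81 mm across, 92 mm high, at the back of the draining board; its centre; leave it alone
- mill_mid (a point): dark wooden pepper mill, 58 mm across, 170 mm high, behind the scale; its centre; leave it alone
- jar_mid (a point): mustard jar with a green lid, 62 mm across, 109 mm high, at the back; its centre; leave it alone. It stands under a big wall cupboard, whose underside is 0.275 m over the worktop and whose front face runs from about x = 0.65, y = 0.08 m (its right end) to x = 0.82, y = 0.71 m: keep hand and wrist in front of it
There are look-alikes about, which are no part of the job. Leave any purple look-alike of the part that bears fish_tin_mid alone.

How it is judged:
On the way, in this order (a step that is already met when the one before it is completed fails the run):
1. the tin is off the scale and the empty pan sits home on both pegs, let go (horizontal distance between fish_tin_mid and scale_seat above 0.11 m and height (world z) of fish_tin_mid below 0.03 m and horizontal distance between pan and scale_seat below 0.006 m and z of pan in the frame of scale_seat between -0.004 and 0.004 m and angle between the y axis of pan and the y axis of scale_seat, either way round below 0.08 rad and angle between pan's own z axis and vertical below 0.05 rad and horizontal distance between each of lemon_1_mid, lemon_2_mid, garlic_1_mid, garlic_2_mid and pan above 0.1 m and contact force between the arm and pan below 0.2 N), for 0.2 s.
2. with the pan home, empty and untouched, the toggle is pushed to the ring side and held there 0.8 s (horizontal distance between pan and scale_seat below 0.006 m and z of pan in the frame of scale_seat between -0.004 and 0.004 m and angle between the y axis of pan and the y axis of scale_seat, either way round below 0.08 rad and angle between pan's own z axis and vertical below 0.05 rad and horizontal distance between each of lemon_1_mid, lemon_2_mid, garlic_1_mid, garlic_2_mid and pan above 0.1 m and contact force between the arm and pan below 0.2 N and value of joint toggle above 0.2 rad), for 0.8 s.
3. the toggle is let go and stands centred again (value of joint toggle between -0.05 and 0.05 rad and contact force between the arm and toggle below 0.2 N), for 0.2 s.
4. every lemon and garlic bulb lies in the pan, pan still home and not touched (horizontal distance between pan and scale_seat below 0.006 m and z of pan in the frame of scale_seat between -0.004 and 0.004 m and angle between the y axis of pan and the y axis of scale_seat, either way round below 0.08 rad and angle between pan's own z axis and vertical below 0.05 rad and x of lemon_1_mid in the frame of pan between -0.075 and 0.075 m and y of lemon_1_mid in the frame of pan between -0.1 and 0.1 m and z of lemon_1_mid in the frame of pan between 0.02 and 0.075 m and x of lemon_2_mid in the frame of pan between -0.075 and 0.075 m and y of lemon_2_mid in the frame of pan between -0.1 and 0.1 m and z of lemon_2_mid in the frame of pan between 0.02 and 0.075 m and x of garlic_1_mid in the frame of pan between -0.075 and 0.075 m and y of garlic_1_mid in the frame of pan between -0.1 and 0.1 m and z of garlic_1_mid in the frame of pan between 0.02 and 0.075 m and x of garlic_2_mid in the frame of pan between -0.075 and 0.075 m and y of garlic_2_mid in the frame of pan between -0.1 and 0.1 m and z of garlic_2_mid in the frame of pan between 0.02 and 0.075 m and contact force between the arm and pan below 0.2 N), for 0.3 s.
5. with everything in the untouched pan, the toggle is pushed to the disc side and held there 0.8 s (all of step 4 and value of joint toggle below -0.2 rad), for 0.8 s.
6. the toggle is let go and stands centred again (all of step 3), for 0.2 s.
At the end, for the whole second after the job is handed in: Tin off the scale (over 11 cm from its centre) and down on the worktop or draining board; pan home on its pegs (within 6 mm and 0.08 rad, height within 4 mm) and at rest; every lemon and garlic bulb present inside the pan; toggle centred within 0.05 rad and untouched (all of step 6 and horizontal distance between fish_tin_mid and scale_seat above 0.11 m and height (world z) of fish_tin_mid below 0.03 m and horizontal distance between pan and scale_seat below 0.006 m and z of pan in the frame of scale_seat between -0.004 and 0.004 m and angle between the y axis of pan and the y axis of scale_seat, either way round below 0.08 rad and angle between pan's own z axis and vertical below 0.05 rad and x of lemon_1_mid in the frame of pan between -0.075 and 0.075 m and y of lemon_1_mid in the frame of pan between -0.1 and 0.1 m and z of lemon_1_mid in the frame of pan between 0.02 and 0.075 m and x of lemon_2_mid in the frame of pan between -0.075 and 0.075 m and y of lemon_2_mid in the frame of pan between -0.1 and 0.1 m and z of lemon_2_mid in the frame of pan between 0.02 and 0.075 m and x of garlic_1_mid in the frame of pan between -0.075 and 0.075 m and y of garlic_1_mid in the frame of pan between -0.1 and 0.1 m and z of garlic_1_mid in the frame of pan between 0.02 and 0.075 m and x of garlic_2_mid in the frame of pan between -0.075 and 0.075 m and y of garlic_2_mid in the frame of pan between -0.1 and 0.1 m and z of garlic_2_mid in the frame of pan between 0.02 and 0.075 m and linear speed of pan below 0.03 m/s).
It fails at once if the mug is knocked over or pushed more than 4 cm (distance of mug_mid from where it was at the start of the episode above 0.04 m or angle between mug_mid's own z axis and vertical above 0.5 rad).
It fails at once if the pepper mill is knocked over or pushed more than 4 cm (distance of mill_mid from where it was at the start of the episode above 0.04 m or angle between mill_mid's own z axis and vertical above 0.5 rad).
It fails at once if the mustard jar is knocked over or pushed more than 4 cm (distance of jar_mid from where it was at the start of the episode above 0.04 m or angle between jar_mid's own z axis and vertical above 0.5 rad).
It fails at once if the toggle is pushed with more than 25 N (contact force between the arm and toggle above 25 N).
Of lemon_1, lemon_2, garlic_1, garlic_2 only 2 to 3 are there at a start; the rules pass over those that are not, and their reading is None.
At some moment in a run one of garlic_1, garlic_2, fish_tin may be knocked a few centimetres aside while the robot is not near it.
Once in a run the grip may slacken for a moment while it holds something.
It also fails if it takes over 208 s, if anything falls off the work surface, if the arm or the gripper's body presses on something with over 40 N, if the wrist force passes 120 N, or if a joint passes its speed limit or range.

ROBOT

A 6-joint arm with a two-finger parallel gripper is mounted at the origin on a cart in front of the work surface, level with it; the furniture and walls round the work are solid. World frame = base frame: x ahead of the robot, y to its left, z up, the work surface at z = 0. Lengths are in m, angles in rad, forces in N, time in s.
With the tool pointing down it reaches from about 0.3 to 0.775 m from the base axis. Payload 14.6 kg.
Tool frame: the origin (TCP) lies between the finger pads; the fingertips stand 25 mm ahead of it and the grasp point (between the pads) lies 6 mm ahead of it (manip.nose_length is the distance from the TCP to the fingertips, in m); z points along the fingers, y is the direction in which the jaws open and shut (so a half turn about z gives the same grasp; the last joint's range is limited). The gripper opens to 94 mm and grips with 3 to 60 N. Pads are 16 mm wide; open, the fingers measure 119 mm over their backs; the gripper's body (75 mm by 177 mm) begins 78 mm behind the grasp point.
Start: joints at [-1.285, 0.3, 1.521, -0, 1.321, -0.067], TCP at [0.19, -0.516, 0.23] pointing down, gripper open.
Joint ranges: [-3.03, 3.03], [-0.79, 2.21], [0.23, 2.52], [-1.04, 4.18], [0, 3.07], [-2.55, 2.55]. Speed limits (rad/s): [2.22, 2.22, 2.57, 3.14, 3.14, 3.14].

INTERFACE

Orientations are given as a rotation vector (axis times angle).
In Python, from plant import manip, optics, job gives the robot as it stands.
- The arm moves only by the tool arm_command, never from a script. Its argument "steps" is a list that holds one entry, the list of rows, each a list of 6 numbers: the shift along the tool's x, y, z as a fraction of full scale, then the turn, a rotation vector about the tool's x, y, z as a fraction of full scale. A call has 1 to 12 rows; each row is the pose to reach, as a shift and turn from the pose commanded when the call began, along the tool's axes at that moment, turning the shorter way round; what a row does not reach only later rows make up. Full scale, the value 1, is 0.2 m for a shift and 2 pi rad for a turn. A row lasts 1/10 s, in which the tool goes at most 50 mm and 8.59 degrees, less where a joint would pass 70% of its speed; a pose out of reach is approached as far as the arm can. A call with a number of a shift or a turn outside -1 to 1 is refused whole. A call with a gripper value outside its range is refused whole. "fingers" is the finger opening in mm, from 0 to 94, set as the call begins (left out, the last holds). The fingers move at their own pace and stop on an object; "grip_force" is the grip in N (left out, the last holds). Time passes only in rows, so rows that repeat a pose let the fingers close. It gives the time, the measured TCP pose, the force and the opening at its end, in the units of the state.
- manip.state(): the state, without advancing time (a new reading comes with each control period).
- optics.get_image(name): name is "scene" or "side" or "wrist"; returns the picture (400x640x3 uint8, red, green, blue); there is no depth.
- optics.camera_model(name): a dict with "K" (3x3 intrinsics, pixels), "eye" and "attitude" of the camera in the world. Camera axes: x right, y down, z forward; pixel columns grow to the right and rows downward; lengths in m; the calibration is good to about 2 mm. A picture is of the moment at which its call begins: read the wrist's pose just before it. camera_model takes no time and is no camera call; for the wrist camera it gives the pose at the moment of the call.
- job.finish_job(): hands the job in, once; it reports no verdict.
The state is a dict: "time": time; "qpos": joint angles; "dq": joint speeds; "tau": joint torques, N m; "tcp_pos": TCP position; "eef_rot": TCP orientation; "contact_force": force on the tool from outside, world axes, zero at the start; "ft_torque": the same for the moment, N m; "grip_width": finger opening in m.
Only numpy, scipy, OpenCV 4.12 (cv2) and the standard library are available. Lean on these libraries where they do the work, as an engineer would, in place of code of your own. Each camera call takes 0.05 s, during which the arm holds its last target. There are 200 camera calls.

## Working session

There is one attempt and no reset: what is moved stays moved. The work goes in short steps, Python scripts to look and compute and a tool call to move; the robot and the scene stay as the last step left them, time stands still between calls to the robot, and variables do not carry over. Pictures are saved under pics/ and viewed, about 12 in all and at most 16, crops included, and the job is handed in when it is done.

Besides the shell and the picture viewer there is one more tool, called after ">>>" by a JSON object that holds its "op" and its "data". arm_command: Moves the arm, as the interface text tells. Its arguments: {"type":"object","properties":{"steps":{"type":"array"},"fingers":{"type":"number"},"grip_force":{"type":"number"}},"required":["steps"]}

```bash
mkdir -p pics
cat > h.py <<'E'
import numpy as np, cv2
from scipy.spatial.transform import Rotation as R
from plant import manip, optics, job
def cam(n):
    m=optics.camera_model(n); return np.array(m["K"]),np.array(m["eye"]),m["attitude"]
def rotm(a):
    a=np.array(a,float)
    if a.shape==(3,3): return a
    return R.from_rotvec(a).as_matrix() if a.shape==(3,) else R.from_quat(a).as_matrix()
def p2w(c,uv,z):
    K,e,a=c; d=rotm(a)@np.linalg.inv(K)@np.array([uv[0],uv[1],1.]); return e+d*(z-e[2])/d[2]
def w2p(c,p):
    K,e,a=c; q=K@(rotm(a).T@(np.array(p)-e)); return q[:2]/q[2]
def snap(n,f,crop=None,s=1):
    c=cam(n); im=optics.get_image(n)
    save(im,f,crop,s); return c,im
def save(im,f,crop=None,s=1):
    if crop: im=im[crop[1]:crop[3],crop[0]:crop[2]]
    cv2.imwrite(f"pics/{f}.png",cv2.resize(im,None,fx=s,fy=s,interpolation=cv2.INTER_CUBIC)[:,:,::-1])
def rel(target,down_yaw=None,rv=None):
    """shift/turn fractions from measured pose to TCP target; down_yaw: angle of tool y axis (jaw dir) in world"""
    s=manip.state(); R0=R.from_rotvec(s["eef_rot"])
    d=R0.inv().apply(np.array(target)-s["tcp_pos"])/0.2
    t=np.zeros(3)
    if down_yaw is not None:
        best=None
        for k in (0,np.pi):
            y=down_yaw+k; Y=np.array([np.cos(y),np.sin(y),0]);Z=np.array([0,0,-1.]);X=np.cross(Y,Z)
            v=(R0.inv()*R.from_matrix(np.c_[X,Y,Z])).as_rotvec()
            print("turn opt",np.round(v/(2*np.pi),4),"deg",np.degrees(np.linalg.norm(v)).round(1))
    print("shift",d.round(4))
def st():
    s=manip.state(); print({k:np.round(s[k],4).tolist() for k in("time","qpos","tcp_pos","eef_rot","contact_force","grip_width")})
E
python3 - <<'E'
from h import *
st()
for n in("scene","side","wrist"):
    m=optics.camera_model(n);print(n,m)
    snap(n,n+"0")
E
```

```text
{'time': 0.0, 'qpos': [-1.2846, 0.3004, 1.5216, 0.0, 1.3207, -0.0666], 'tcp_pos': [0.19, -0.5159, 0.2299], 'eef_rot': [-3.0918, -0.5511, 0.0002], 'contact_force': [-0.6446, 0.3931, 0.1832], 'grip_width': 0.0939}
scene {'K': array([[409.91671362,   0.        , 317.34614295],
       [  0.        , 409.91671362, 200.12428661],
       [  0.        ,   0.        ,   1.        ]]), 'eye': array([-0.22216766,  0.51368419,  0.96208793]), 'attitude': array([-1.29266737,  2.28471177, -0.94073533])}
side {'K': array([[434.48329402,   0.        , 318.7674574 ],
       [  0.        , 434.48329402, 193.46845237],
       [  0.        ,   0.        ,   1.        ]]), 'eye': array([-0.22770761, -1.02144974,  1.00337521]), 'attitude': array([-2.10215069,  0.67031772, -0.32015048])}
wrist {'K': array([[321.67435849,   0.        , 320.38530856],
       [  0.        , 321.67435849, 194.91607184],
       [  0.        ,   0.        ,   1.        ]]), 'eye': array([ 0.25715003, -0.49054598,  0.38483959]), 'attitude': array([ 2.40285226, -1.67291521, -0.21499786])}
```

View pics/scene0.png

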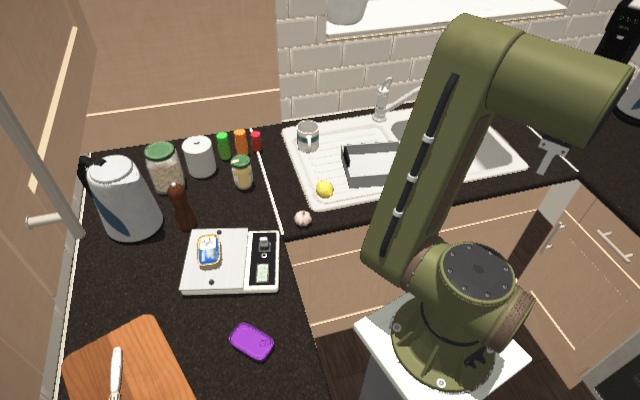

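View pics/side0.png

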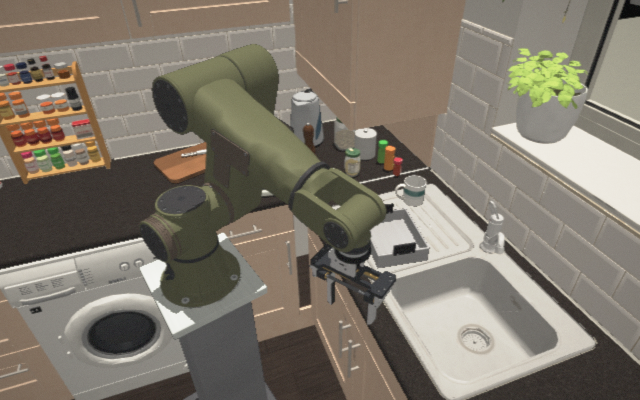

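The scene shows the scale at about (230,258) with the blue and yellow tin at (208,250). The purple look-alike lies at (251,341), a lemon at (325,188), garlic at (303,218), and the pan at about (380,165) half hidden by the arm.

Run:
```python
from h import *
c=cam("scene")
im=cv2.imread("pics/scene0.png")[:,:,::-1]
save(im,"crop1",(165,200,325,310),5)
for n,uv,z in [("tin",(208,248),.063),("pegL?",(219,233),.04),("pegR?",(211,282),.04),("lemon",(325,188),.029),("garlic",(303,218),.026),("pan",(375,160),.05),("purple",(251,341),.012),("mill",(180,205),.085),("mug",(308,135),.05),("jar",(242,172),.05),("toggle",(264,240),.07)]:
    print(n,p2w(c,uv,z).round(3))
```

```text
tin [0.508 0.396 0.063]
pegL? [0.562 0.346 0.04 ]
pegR? [0.418 0.426 0.04 ]
lemon [ 0.575 -0.025  0.029]
garlic [0.5   0.101 0.026]
pan [ 0.587 -0.235  0.05 ]
purple [0.231 0.402 0.012]
mill [0.68  0.411 0.085]
mug [ 0.824 -0.107  0.05 ]
jar [0.759 0.184 0.05 ]
toggle [0.45  0.254 0.07 ]
```

View pics/crop1.png

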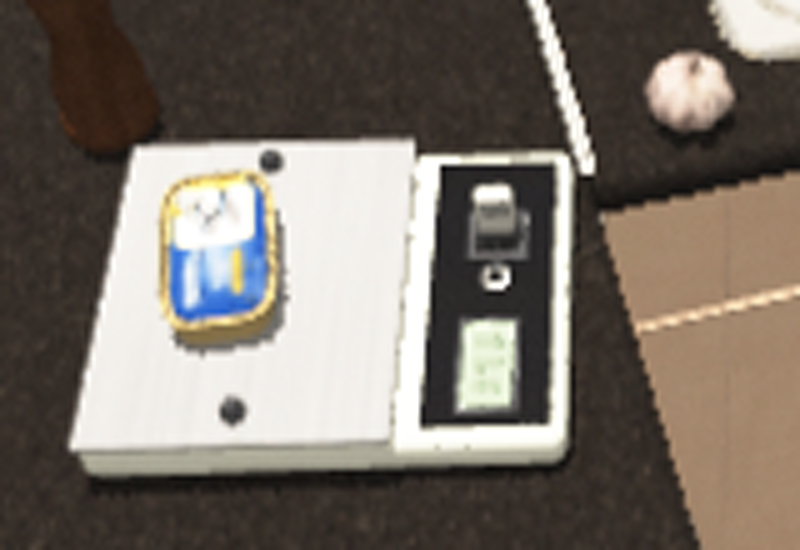

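```bash
cat >> h.py <<'E'
def down(yaw):
    Y=np.array([np.cos(yaw),np.sin(yaw),0]);Z=np.array([0,0,-1.]);return R.from_matrix(np.c_[np.cross(Y,Z),Y,Z])
def plan(calls,near=0.):
    """calls: list of lists of (xyz, yaw or None=keep). prints rows. yaw folded so that q6=q1-yaw nearest `near`"""
    s=manip.state(); p=np.array(s["tcp_pos"]); r=R.from_rotvec(s["eef_rot"])
    for ci,ws in enumerate(calls):
        p0,r0=p,r; print("call",ci)
        for q,yaw in ws:
            q=np.array(q,float); 
            if yaw is not None:
                q1=np.arctan2(q[1],q[0]); k=np.round((q1-near-yaw)/np.pi); y=yaw+k*np.pi; rr=down(y); 
            else: rr=r
            d=r0.inv().apply(q-p0)/.2; t=(r0.inv()*rr).as_rotvec()/(2*np.pi)
            n=max(np.linalg.norm(q-p)/.05,np.degrees((r.inv()*rr).magnitude())/8.59)
            print("  ",d.round(4).tolist(),t.round(4).tolist(),"rows>=%.1f"%n,"" if abs(d).max()<=1 else "OVER")
            p,r=q,rr
E
python3 - <<'E'
from h import *
c=cam("scene")
pr=p2w(c,(219.4,232),.048);pl=p2w(c,(211.4,282),.048)
s=(pr+pl)/2; Y=(pl-pr)[:2]; print(pl,pr,s,np.linalg.norm(Y)); yw=np.arctan2(Y[1],Y[0]); print("scale y yaw",yw)
Yv=Y/np.linalg.norm(Y); Xv=np.array([Yv[1],-Yv[0]]); print("X",Xv)
f=lambda u:(165+u[0]/5,200+u[1]/5)
tip=p2w(c,f((493,193)),.072); d=tip[:2]-s[:2]; print("tip",tip,"in scale",d@Xv,d@Yv)
base=p2w(c,f((500,228)),.031);d=base[:2]-s[:2]; print("base in scale",d@Xv,d@Yv)
for n,u in [("ring",(495,278)),("c00",(415,152)),("edge front",(560,455)),("tinA",(215,178)),("tinB",(228,328))]:
    z=.063 if "tin" in n else .031; q=p2w(c,f(u),z); d=q[:2]-s[:2]; print(n,q.round(3),d@Xv,d@Yv)
for u in [(180,330),(215,325),(200,345),(300,300),(270,300),(285,235),(270,215)]: print(u,p2w(c,u,0).round(3))
# lemon, garlic
E
```

```text
[0.41158476 0.42610946 0.048     ] [0.5581521  0.34480173 0.048     ] [0.48486843 0.38545559 0.048     ] 0.16760946110871391
scale y yaw 2.6351125336991523
X [0.48510227 0.87445742]
tip [0.45385021 0.25356882 0.072     ] in scale -0.13037637575612324 -0.03685446289149968
base in scale -0.13095465033336204 -0.044295110224561514
ring [0.43  0.267 0.031] -0.1297900138116955 -0.00924356618403628
c00 [0.536 0.267 0.031] -0.07854056444660566 -0.10194861638325158
edge front [0.311 0.289 0.031] -0.1688745751091352 0.105174507823995
tinA [0.549 0.38  0.063] 0.026337367681282756 -0.05898919800242857
tinB [0.45  0.411 0.063] 0.005160886577992905 0.04298209081182859
(180, 330) [0.353 0.539 0.   ]
(215, 325) [0.321 0.46  0.   ]
(200, 345) [ 0.291  0.511 -0.   ]
(300, 300) [0.273 0.242 0.   ]
(270, 300) [0.314 0.31  0.   ]
(285, 235) [0.488 0.171 0.   ]
(270, 215) [0.584 0.173 0.   ]
```

Run:
```python
from h import *
plan([[((.36,-.40,.23),-.85)],[((.45,-.20,.23),-.4)],[((.48,.02,.23),.1)],[((.49,.22,.23),.6)],[((.5,.396,.2),1.27)],[((.5,.396,.12),1.27),((.5,.396,.068),1.27)]])
```

```text
call 0
   [0.998, -0.2503, 0.0004] [-0.0001, -0.0, -0.0586] rows>=4.1 
call 1
   [0.9981, -0.4543, 0.0] [0.0, 0.0, -0.0716] rows>=4.4 
call 2
   [1.0716, -0.2902, 0.0] [0.0, 0.0, -0.0796] rows>=4.4 OVER
call 3
   [0.99, 0.1496, 0.0] [0.0, 0.0, -0.0796] rows>=4.0 
call 4
   [0.6981, 0.5382, 0.15] [0.0, 0.0, -0.1066] rows>=4.5 
call 5
   [0.0, 0.0, 0.4] [0.0, 0.0, 0.0] rows>=1.6 
   [0.0, 0.0, 0.66] [0.0, 0.0, 0.0] rows>=1.0
```

>>> {"op": "arm_command", "data": {"steps": [[[0.5,-0.125,0,0,0,-0.03],[0.998,-0.25,0,0,0,-0.0586],[0.998,-0.25,0,0,0,-0.0586],[0.998,-0.25,0,0,0,-0.0586],[0.998,-0.25,0,0,0,-0.0586],[0.998,-0.25,0,0,0,-0.0586]]], "fingers": 94}}

```text
time: 0.75
tcp_pos: [0.3609, -0.3995, 0.2302]
eef_rot: [-2.938, -1.111, 0.0]
contact_force: [-0.1, -0.5, -0.5]
grip_width: 0.0938
```

>>> {"op": "arm_command", "data": {"steps": [[[0.998,-0.454,0,0,0,-0.0716],[0.998,-0.454,0,0,0,-0.0716],[0.998,-0.454,0,0,0,-0.0716],[0.998,-0.454,0,0,0,-0.0716],[0.998,-0.454,0,0,0,-0.0716],[0.998,-0.454,0,0,0,-0.0716]]]}}

```text
time: 1.35
tcp_pos: [0.4502, -0.1995, 0.2305]
eef_rot: [2.617, 1.738, -0.0]
contact_force: [0.7, -0.7, -0.6]
grip_width: 0.094
```

>>> {"op": "arm_command", "data": {"steps": [[[1.0,-0.29,0,0,0,-0.0796],[1.0,-0.29,0,0,0,-0.0796],[1.0,-0.29,0,0,0,-0.0796],[1.0,-0.29,0,0,0,-0.0796],[1.0,-0.29,0,0,0,-0.0796],[1.0,-0.29,0,0,0,-0.0796]]]}}

```text
time: 1.95
tcp_pos: [0.4746, 0.0059, 0.2303]
eef_rot: [2.107, 2.33, -0.001]
contact_force: [0.5, 0.8, -0.5]
grip_width: 0.0943
```

>>> {"op": "arm_command", "data": {"steps": [[[1.0,0.15,0,0,0,-0.0796],[1.0,0.15,0,0,0,-0.0796],[1.0,0.15,0,0,0,-0.0796],[1.0,0.15,0,0,0,-0.0796],[1.0,0.15,0,0,0,-0.0796],[1.0,0.15,0,0,0,-0.0796]]]}}

```text
time: 2.55
tcp_pos: [0.485, 0.207, 0.23]
eef_rot: [-1.467, -2.778, 0.001]
contact_force: [-0.0, -0.6, 0.9]
grip_width: 0.0941
```

Run:
```python
from h import *
snap("side","side1",(290,140,610,380),2.5)
plan([[((.5,.396,.2),1.27)],[((.5,.396,.12),1.27),((.5,.396,.068),1.27)]])
```

```text
call 0
   [0.7417, 0.5956, 0.1502] [-0.0001, -0.0, -0.107] rows>=4.5 
call 1
   [0.0, 0.0, 0.4] [0.0, 0.0, 0.0] rows>=1.6 
   [0.0, 0.0, 0.66] [0.0, 0.0, 0.0] rows>=1.0
```

View pics/side1.png

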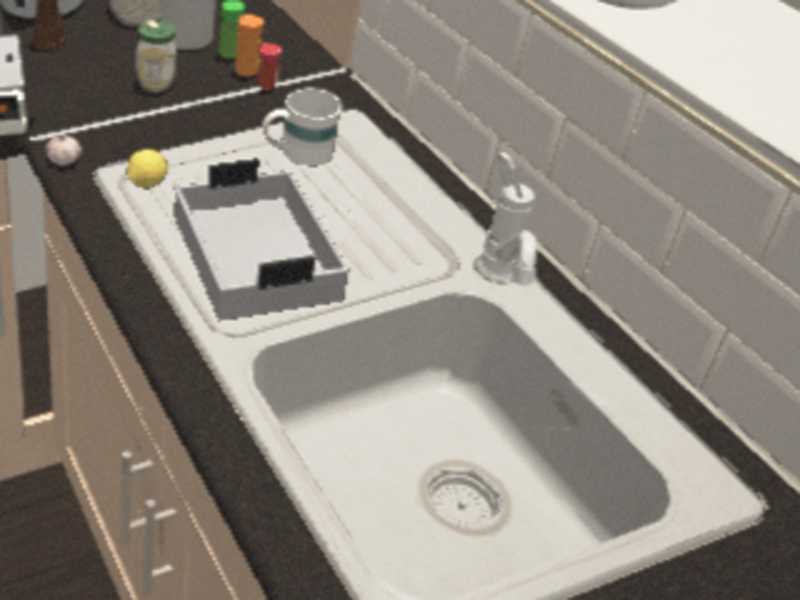

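The draining board holds the pan with tabs at full-frame (383,209) and (404,249), one lemon at (349,207) and one garlic at (315,200). No other lemon or garlic shows in this view.

>>> {"op": "arm_command", "data": {"steps": [[[0.742,0.596,0.15,0,0,-0.107],[0.742,0.596,0.15,0,0,-0.107],[0.742,0.596,0.15,0,0,-0.107],[0.742,0.596,0.15,0,0,-0.107],[0.742,0.596,0.15,0,0,-0.107],[0.742,0.596,0.15,0,0,-0.107],[0.742,0.596,0.15,0,0,-0.107]]]}}

```text
time: 3.3
tcp_pos: [0.5001, 0.3962, 0.2007]
eef_rot: [0.475, 3.105, -0.0]
contact_force: [-0.5, -0.5, -0.0]
grip_width: 0.094
```

Run:
```python
from h import *
c,im=snap("wrist","w1")
print(w2p(c,(.5,.396,.063)),w2p(c,(.4115,.426,.05)),w2p(c,(.558,.3448,.05)))
for y in (2.635,): 
  plan([[((.5,.396,.12),1.27),((.5,.396,.068),1.27)]])
```

```text
[319.5276979 192.808901 ] [322.033238   89.1185467] [288.9383298  256.18174729]
call 0
   [-0.0006, -0.0017, 0.4048] [0.0, 0.0001, -0.0004] rows>=1.6 
   [-0.0005, -0.0018, 0.6648] [0.0, 0.0001, -0.0004] rows>=1.0
```

View pics/w1.png

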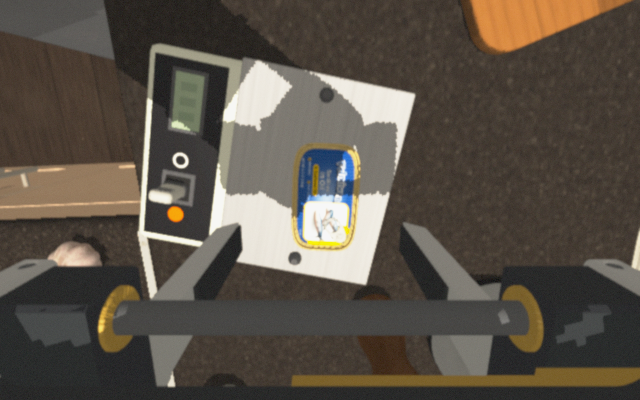

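The wrist view shows the tin centre at (327,196), the pegs at (326,95) and (294,258), the ring at (180,160), the orange disc at (176,214), and the paddle at about (165,195).

Run:
```python
from h import *
c=cam("wrist")
pl=p2w(c,(326,95),.05);pr=p2w(c,(294,258),.05);print(pl,pr,(pl+pr)/2,np.linalg.norm(pl-pr),np.arctan2(*(pl-pr)[1::-1]))
t=p2w(c,(327,196),.063);print(t)
a=p2w(c,(331,146),.063);b=p2w(c,(322,248),.063);print(a,b,np.arctan2(*(a-b)[1::-1]))
Xv=np.array([.485,.875])
for n,u,z in[("ring",(180,160),.031),("disc",(176,214),.031),("tip",(160,196),.07)]:print(n,p2w(c,u,z))
t=(.497,.397,0)
plan([[((.497,.399,.12),1.3),((.497,.399,.067),1.3)],[((.497,.399,.14),1.3),((.42,.449,.14),-.5),],[((.346,.497,.14),-.507)],[((.346,.497,.06),-.507),((.346,.497,.029),-.507)]])
```

```text
[0.41733048 0.42813643 0.05      ] [0.56152397 0.34932705 0.05      ] [0.48942722 0.38873174 0.05      ] 0.16432492490305978 2.6413997633205835
[0.50501623 0.40199195 0.063     ]
[0.46139508 0.41911356 0.063     ] [0.55399793 0.38188281 0.063     ] 2.759322385384835
ring [0.43277498 0.2689242  0.031     ]
disc [0.48447092 0.24186463 0.031     ]
tip [0.45762387 0.25605443 0.07      ]
call 0
   [0.0182, 0.0081, 0.4048] [0.0, 0.0001, -0.0052] rows>=1.6 
   [0.0183, 0.008, 0.6698] [0.0, 0.0001, -0.0052] rows>=1.1 
call 1
   [0.0, 0.0, -0.365] [0.0, 0.0, 0.0] rows>=1.5 
   [0.4378, 0.1379, -0.365] [0.0, 0.0, 0.2865] rows>=12.0 
call 2
   [0.0332, -0.4398, 0.0] [0.0, 0.0, 0.0011] rows>=1.8 
call 3
   [0.0, 0.0, 0.4] [0.0, 0.0, 0.0] rows>=1.6 
   [0.0, 0.0, 0.555] [0.0, 0.0, 0.0] rows>=0.6
```

Run:
```python
from h import *
c=cam("wrist")
for u in[(480,50),(465,10),(560,40)]:print(p2w(c,u,0.02))
plan([[((.502,.4,.12),1.21),((.502,.4,.067),1.21)],[((.502,.4,.14),1.21)],[((.346,.497,.14),1.21)],[((.346,.497,.06),1.21),((.346,.497,.0275),1.21)]])
```

```text
[0.42055282 0.58338298 0.02      ]
[0.3818847  0.57615525 0.02      ]
[0.43457211 0.65832207 0.02      ]
call 0
   [-0.0041, 0.0204, 0.4048] [0.0, 0.0001, 0.0092] rows>=1.6 
   [-0.004, 0.0203, 0.6698] [0.0, 0.0001, 0.0092] rows>=1.1 
call 1
   [0.0, 0.0, -0.365] [0.0, 0.0, 0.0] rows>=1.5 
call 2
   [0.901, 0.1784, 0.0] [0.0, 0.0, 0.0] rows>=3.7 
call 3
   [0.0, 0.0, 0.4] [0.0, 0.0, 0.0] rows>=1.6 
   [0.0, 0.0, 0.5625] [0.0, 0.0, 0.0] rows>=0.7
```

>>> {"op": "arm_command", "data": {"steps": [[[0,0.02,0.2,0,0,0.009],[0,0.02,0.405,0,0,0.009],[0,0.02,0.55,0,0,0.009],[0,0.02,0.67,0,0,0.009],[0,0.02,0.67,0,0,0.009],[0,0.02,0.67,0,0,0.009]]]}}

```text
time: 3.95
tcp_pos: [0.5008, 0.401, 0.067]
eef_rot: [0.559, 3.091, 0.001]
contact_force: [-0.3, -0.8, 0.4]
grip_width: 0.0939
```

>>> {"op": "arm_command", "data": {"steps": [[[0,0,0,0,0,0],[0,0,0,0,0,0],[0,0,0,0,0,0],[0,0,0,0,0,0],[0,0,0,0,0,0],[0,0,0,0,0,0],[0,0,0,0,0,0],[0,0,0,0,0,0],[0,0,-0.1,0,0,0],[0,0,-0.25,0,0,0],[0,0,-0.35,0,0,0],[0,0,-0.35,0,0,0]]], "fingers": 50, "grip_force": 30}}

```text
time: 5.15
tcp_pos: [0.5009, 0.4029, 0.1392]
eef_rot: [0.554, 3.089, 0.005]
contact_force: [-0.5, 0.6, -2.1]
grip_width: 0.0589
```

Run:
```python
from h import *
st()
plan([[((.328,.455,.137),1.21)],[((.328,.455,.06),1.21),((.328,.455,.0275),1.21)]])
```

```text
{'time': 5.15, 'qpos': [0.6203, 0.5832, 1.3341, 0.0001, 1.2196, -0.5958], 'tcp_pos': [0.5009, 0.4029, 0.1392], 'eef_rot': [0.5536, 3.0892, 0.0054], 'contact_force': [-0.4984, 0.5802, -2.0749], 'grip_width': 0.0589}
call 0
   [0.9012, -0.0558, 0.0086] [0.0006, 0.0004, 0.001] rows>=3.6 
call 1
   [0.0, 0.0, 0.385] [0.0, 0.0, 0.0] rows>=1.5 
   [0.0, 0.0, 0.5475] [0.0, 0.0, 0.0] rows>=0.7
```

>>> {"op": "arm_command", "data": {"steps": [[[0.2,-0.012,0,0,0,0],[0.4,-0.025,0,0,0,0],[0.6,-0.037,0,0,0,0],[0.8,-0.05,0,0,0,0],[0.9,-0.056,0.01,0,0,0],[0.9,-0.056,0.15,0,0,0],[0.9,-0.056,0.3,0,0,0],[0.9,-0.056,0.45,0,0,0],[0.9,-0.056,0.54,0,0,0],[0.9,-0.056,0.556,0,0,0],[0.9,-0.056,0.556,0,0,0]]]}}

```text
time: 6.25
tcp_pos: [0.3263, 0.453, 0.0252]
eef_rot: [-0.554, -3.09, 0.005]
contact_force: [-9.2, -13.9, 23.5]
grip_width: 0.0589
```

Run:
```python
from h import *
st()
c=cam("side"); 
for n,u,z in[("tabA",(383.2,209.2),.08),("tabB",(404.4,248.8),.08),("lemon",(349,207),.035),("garlic",(315.4,200.4),.026)]:print(n,p2w(c,u,z).round(4))
```

```text
{'time': 6.25, 'qpos': [0.881, 0.5727, 1.6588, -0.0, 0.914, -0.3353], 'tcp_pos': [0.3263, 0.453, 0.0252], 'eef_rot': [-0.5536, -3.0905, 0.0054], 'contact_force': [-9.2399, -13.898, 23.4515], 'grip_width': 0.0589}
tabA [ 0.6262 -0.1537  0.08  ]
tabB [ 0.5444 -0.3434  0.08  ]
lemon [ 0.5757 -0.0273  0.035 ]
garlic [0.5059 0.0901 0.026 ]
```

>>> {"op": "arm_command", "data": {"steps": [[[0,0,-0.012,0,0,0],[0,0,-0.012,0,0,0]]]}}

```text
time: 6.45
tcp_pos: [0.327, 0.4538, 0.0268]
eef_rot: [-0.554, -3.092, 0.001]
contact_force: [0.4, -0.6, -1.4]
grip_width: 0.0591
```

>>> {"op": "arm_command", "data": {"steps": [[[0,0,0,0,0,0],[0,0,0,0,0,0],[0,0,0,0,0,0],[0,0,0,0,0,0],[0,0,0,0,0,0],[0,0,-0.2,0,0,0],[0,0,-0.5,0,0,0],[0,0,-0.88,0,0,0],[0,0,-0.88,0,0,0],[0,0,-0.88,0,0,0]]], "fingers": 94}}

```text
time: 7.45
tcp_pos: [0.3284, 0.4555, 0.2091]
eef_rot: [0.553, 3.088, 0.012]
contact_force: [-0.0, 1.2, -0.9]
grip_width: 0.0941
```

Run:
```python
from h import *
st()
plan([[((.396,.437,.23),-.505)]],1.3)
```

```text
{'time': 7.45, 'qpos': [0.8809, 0.3385, 1.5211, 0.0, 1.2734, -0.3353], 'tcp_pos': [0.3284, 0.4555, 0.2091], 'eef_rot': [0.5534, 3.0882, 0.0118], 'contact_force': [-0.0058, 1.1555, -0.8613], 'grip_width': 0.0941}
call 0
   [-0.3494, 0.0317, -0.1034] [0.0013, -0.0008, 0.2739] rows>=11.5
```

>>> {"op": "arm_command", "data": {"steps": [[[-0.35,0.032,-0.103,0.0013,-0.0008,0.274],[-0.35,0.032,-0.103,0.0013,-0.0008,0.274],[-0.35,0.032,-0.103,0.0013,-0.0008,0.274],[-0.35,0.032,-0.103,0.0013,-0.0008,0.274],[-0.35,0.032,-0.103,0.0013,-0.0008,0.274],[-0.35,0.032,-0.103,0.0013,-0.0008,0.274],[-0.35,0.032,-0.103,0.0013,-0.0008,0.274],[-0.35,0.032,-0.103,0.0013,-0.0008,0.274],[-0.35,0.032,-0.103,0.0013,-0.0008,0.274],[-0.35,0.032,-0.103,0.0013,-0.0008,0.274],[-0.35,0.032,-0.103,0.0013,-0.0008,0.274],[-0.35,0.032,-0.103,0.0013,-0.0008,0.274]]]}}

```text
time: 8.65
tcp_pos: [0.3951, 0.4357, 0.2232]
eef_rot: [2.708, 1.586, -0.014]
contact_force: [0.1, 0.2, -0.0]
grip_width: 0.0938
```

>>> {"op": "arm_command", "data": {"steps": [[[0,0,0,0,0,0],[0,0,0,0,0,0]]]}}

```text
time: 8.85
tcp_pos: [0.3951, 0.4358, 0.2236]
eef_rot: [2.702, 1.597, -0.014]
contact_force: [-0.2, 0.2, -0.6]
grip_width: 0.094
```

Run:
```python
from h import *
st()
c,im=snap("wrist","w2"); 
print(c[1],c[2],w2p(c,(.4155,.427,.05)),w2p(c,(.56,.347,.05)),w2p(c,(.455,.256,.072)))
```

```text
{'time': 8.85, 'qpos': [0.7725, 0.3956, 1.4088, -0.0012, 1.3463, 1.2758], 'tcp_pos': [0.3951, 0.4358, 0.2236], 'eef_rot': [2.7016, 1.597, -0.0135], 'contact_force': [-0.2036, 0.2384, -0.5632], 'grip_width': 0.094}
[0.43016508 0.50074744 0.37784345] [ 2.7976581  -0.71636892 -0.09781189] [342.92920578 180.26661055] [501.57802231 180.96711492] [450.29604342 303.24342388]
```

View pics/w2.png

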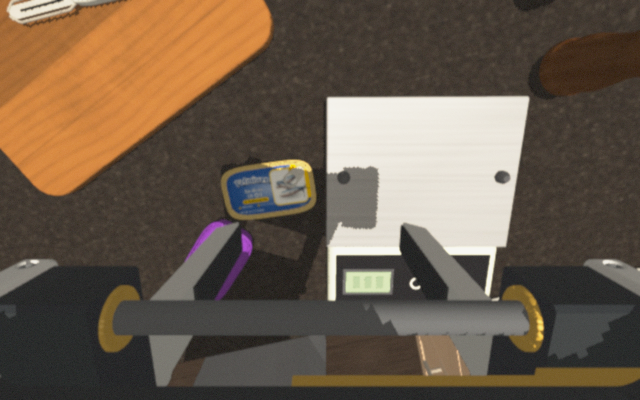

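The pegs show at (343.5,177) and (502.5,177) in the wrist view, and the tin lies clear at (268,190).

Run:
```python
from h import *
c=cam("wrist")
pl=p2w(c,(343.5,177),.05);pr=p2w(c,(502.5,177),.05);s=(pl+pr)/2;print(pl,pr,s,np.linalg.norm(pl-pr),np.arctan2(*(pl-pr)[1::-1]))
s=manip.state();r=R.from_rotvec(s["eef_rot"]);print("peg in tool",r.inv().apply(pl-s["tcp_pos"]),r.inv().apply(pr-s["tcp_pos"]),r.as_matrix()[:,2])
plan([[((.46,.27,.23),-.8)],[((.50,.07,.23),-1.3)],[((.56,-.06,.23),-1.8)],[((.622,-.16,.223),-1.98)]],1.6)
```

```text
[0.41767502 0.42980189 0.05      ] [0.56242816 0.35047368 0.05      ] [0.49005159 0.39013779 0.05      ] 0.16506494462105692 2.6402676891347396
peg in tool [0.00715176 0.02288226 0.17369099] [0.00745681 0.18794674 0.17344468] [-0.0055696  -0.00705816 -0.99995958]
call 0
   [-0.5701, 0.6838, -0.027] [-0.0, 0.0014, 0.0472] rows>=3.6 
call 1
   [-0.5532, 0.8567, 0.0] [0.0, 0.0, 0.0796] rows>=4.1 
call 2
   [0.1152, 0.7066, 0.0] [0.0, 0.0, 0.0796] rows>=3.3 
call 3
   [0.4155, 0.4165, 0.035] [0.0, 0.0, 0.0286] rows>=2.4
```

>>> {"op": "arm_command", "data": {"steps": [[[-0.57,0.684,-0.027,0,0.0014,0.047],[-0.57,0.684,-0.027,0,0.0014,0.047],[-0.57,0.684,-0.027,0,0.0014,0.047],[-0.57,0.684,-0.027,0,0.0014,0.047],[-0.57,0.684,-0.027,0,0.0014,0.047]]]}}

```text
time: 9.4
tcp_pos: [0.4609, 0.2671, 0.2306]
eef_rot: [2.913, 1.177, 0.001]
contact_force: [-0.2, 0.5, 0.1]
grip_width: 0.0939
```

>>> {"op": "arm_command", "data": {"steps": [[[-0.553,0.857,0,0,0,0.08],[-0.553,0.857,0,0,0,0.08],[-0.553,0.857,0,0,0,0.08],[-0.553,0.857,0,0,0,0.08],[-0.553,0.857,0,0,0,0.08],[-0.553,0.857,0,0,0,0.08]]]}}

```text
time: 10.0
tcp_pos: [0.4998, 0.0695, 0.2302]
eef_rot: [-3.113, -0.418, -0.0]
contact_force: [-0.3, 0.9, 1.2]
grip_width: 0.094
```

>>> {"op": "arm_command", "data": {"steps": [[[0.115,0.707,0,0,0,0.08],[0.115,0.707,0,0,0,0.08],[0.115,0.707,0,0,0,0.08],[0.115,0.707,0,0,0,0.08],[0.115,0.707,0,0,0,0.08]]]}}

```text
time: 10.5
tcp_pos: [0.5595, -0.0594, 0.2298]
eef_rot: [-3.119, 0.367, 0.001]
contact_force: [-0.5, 0.6, -0.3]
grip_width: 0.0941
```

>>> {"op": "arm_command", "data": {"steps": [[[0.416,0.416,0.035,0,0,0.029],[0.416,0.416,0.035,0,0,0.029],[0.416,0.416,0.035,0,0,0.029],[0.416,0.416,0.035,0,0,0.029],[0.416,0.416,0.035,0,0,0.029],[0.416,0.416,0.035,0,0,0.029]]]}}

```text
time: 11.1
tcp_pos: [0.6206, -0.1587, 0.2238]
eef_rot: [-3.074, 0.646, -0.001]
contact_force: [0.5, -0.2, -0.1]
grip_width: 0.0942
```

Run:
```python
from h import *
st()
c,im=snap("wrist","w3"); print(w2p(c,(.626,-.154,.09)),w2p(c,(.5444,-.3434,.09)))
```

```text
{'time': 11.1, 'qpos': [-0.3077, 0.5097, 1.2451, 0.0005, 1.3864, 1.6773], 'tcp_pos': [0.6206, -0.1587, 0.2238], 'eef_rot': [-3.074, 0.6461, -0.0007], 'contact_force': [0.4998, -0.2372, -0.1112], 'grip_width': 0.0942}
[313.76417241 188.27360452] [537.85551127 186.97512242]
```

View pics/w3.png

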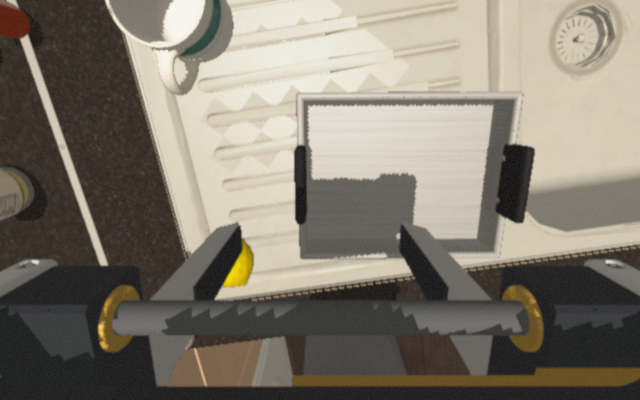

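Tab A's top is centred at about (301,185), spanning rows 146 to 224, and tab B's top at about (528,184). The two rows agree, so the yaw matches.

Run:
```python
from h import *
c=cam("wrist"); s=manip.state();r=R.from_rotvec(s["eef_rot"])
for z in(.09,.083):
  a=p2w(c,(301,185),z);b=p2w(c,(528,184),z);print(z,a,b,np.linalg.norm(a-b),np.arctan2(*(a-b)[1::-1]),"tool",r.inv().apply(a-s["tcp_pos"]),r.inv().apply(b-s["tcp_pos"]))
  for u in[(299,95),(522,95),(301,257)]:print(p2w(c,u,z-.03))
```

```text
0.09 [ 0.63354713 -0.14476599  0.09      ] [ 0.5506743  -0.33612427  0.09      ] 0.2085327261411226 1.1621044976982384 tool [ 0.00606891 -0.01811225  0.13387732] [0.00732997 0.19041663 0.13377142]
[ 0.70835633 -0.17489852  0.06      ]
[ 0.6235049  -0.36827594  0.06      ]
[ 0.55580048 -0.10729098  0.06      ]
0.083 [ 0.63227676 -0.14372865  0.083     ] [ 0.54739507 -0.33972549  0.083     ] 0.21358760211051006 1.1621044976982384 tool [ 0.00448487 -0.01854617  0.14087678] [0.0057765  0.19503749 0.14076831]
[ 0.70884824 -0.17462048  0.053     ]
[ 0.62213357 -0.37224428  0.053     ]
[ 0.55294242 -0.10552836  0.053     ]
```

Run:
```python
from h import *
plan([[((.6335,-.1448,.15),-1.98),((.6335,-.1448,.088),-1.98)]],1.6)
```

```text
call 0
   [0.0303, -0.0905, 0.3694] [-0.0001, -0.0001, -0.0009] rows>=1.5 
   [0.0302, -0.0903, 0.6794] [-0.0001, -0.0001, -0.0009] rows>=1.2
```

>>> {"op": "arm_command", "data": {"steps": [[[0.03,-0.09,0.2,0,0,0],[0.03,-0.09,0.37,0,0,0],[0.03,-0.09,0.52,0,0,0],[0.03,-0.09,0.68,0,0,0],[0.03,-0.09,0.68,0,0,0],[0.03,-0.09,0.68,0,0,0]]]}}

```text
time: 11.75
tcp_pos: [0.6337, -0.1461, 0.0885]
eef_rot: [-3.073, 0.649, -0.001]
contact_force: [-0.2, -0.4, 0.5]
grip_width: 0.0938
```

>>> {"op": "arm_command", "data": {"steps": [[[0,0,0,0,0,0],[0,0,0,0,0,0],[0,0,0,0,0,0],[0,0,0,0,0,0],[0,0,0,0,0,0],[0,0,0,0,0,0],[0,0,0,0,0,0],[0,0,0,0,0,0],[0,0,0,0,0,0],[0,0,0,0,0,0],[0,0,0,0,0,0],[0,0,0,0,0,0]]], "fingers": 2, "grip_force": 50}}

```text
time: 12.95
tcp_pos: [0.6336, -0.1466, 0.0873]
eef_rot: [-3.073, 0.651, -0.0]
contact_force: [0.6, 0.5, -0.2]
grip_width: 0.0097
```

Run:
```python
from h import *
st()
snap("wrist","w4",None,1.2)
```

```text
{'time': 12.95, 'qpos': [-0.2839, 0.6584, 1.3425, 0.0004, 1.1404, 1.7041], 'tcp_pos': [0.6336, -0.1466, 0.0873], 'eef_rot': [-3.0732, 0.6506, -0.0004], 'contact_force': [0.5524, 0.4916, -0.249], 'grip_width': 0.0097}
```

View pics/w4.png

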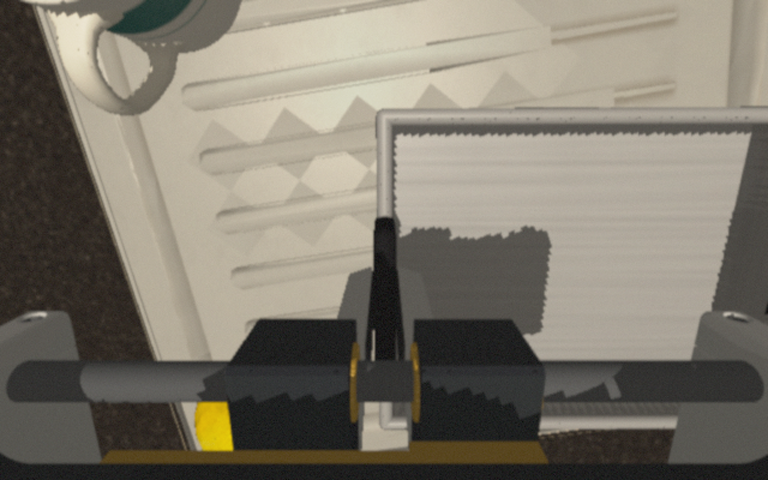

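Gripped at 9.7 mm. The tab's back end is at (320,182) and the pan's outer corner at (314,93), in original pixels.

Run:
```python
from h import *
c=cam("wrist"); s=manip.state();r=R.from_rotvec(s["eef_rot"])
for u,z in[((320,181.7),.09),((314,93),.058),((320,356/1.2),.09)]:print(r.inv().apply(p2w(c,u,z)-s["tcp_pos"]).round(4))
plan([[((.632,-.1466,.26),-1.98)],[((.56,-.03,.26),-1.85)],[((.46,.15,.26),-1.5)],[((.42,.33,.26),-1.0)],[((.396,.437,.26),-.504)]],1.6)
```

```text
[ 0.0386 -0.0004 -0.0027]
[ 0.0813 -0.0038  0.0293]
[-0.0239 -0.0004 -0.0027]
call 0
   [-0.0071, 0.0028, -0.8635] [-0.0001, -0.0, -0.0013] rows>=3.5 
call 1
   [-0.5622, -0.3916, 0.0] [0.0, 0.0, -0.0207] rows>=2.7 
call 2
   [-0.7287, -0.7274, 0.0] [0.0, 0.0, -0.0557] rows>=4.1 
call 3
   [-0.1358, -0.9119, 0.0] [0.0, 0.0, -0.0796] rows>=3.7 
call 4
   [0.1881, -0.515, 0.0] [0.0, 0.0, -0.0789] rows>=3.3
```

>>> {"op": "arm_command", "data": {"steps": [[[0,0,-0.1,0,0,0],[0,0,-0.25,0,0,0],[0,0,-0.4,0,0,0],[0,0,-0.55,0,0,0],[0,0,-0.66,0,0,0],[0,0,-0.66,0,0,0]]]}}

```text
time: 13.6
tcp_pos: [0.6343, -0.147, 0.2223]
eef_rot: [-3.073, 0.651, -0.008]
contact_force: [-0.1, 0.3, -3.0]
grip_width: 0.0091
```

>>> {"op": "arm_command", "data": {"steps": [[[-0.1,-0.07,0,0,0,-0.004],[-0.2,-0.14,0,0,0,-0.008],[-0.3,-0.21,0,0,0,-0.011],[-0.4,-0.28,0,0,0,-0.015],[-0.5,-0.35,0,0,0,-0.018],[-0.56,-0.39,0,0,0,-0.021],[-0.56,-0.39,0,0,0,-0.021]]]}}

```text
time: 14.3
tcp_pos: [0.5621, -0.029, 0.2186]
eef_rot: [-3.11, 0.444, 0.002]
contact_force: [1.0, 0.1, -2.8]
grip_width: 0.0097
```

>>> {"op": "arm_command", "data": {"steps": [[[-0.09,-0.09,0,0,0,-0.007],[-0.18,-0.18,0,0,0,-0.014],[-0.28,-0.28,0,0,0,-0.021],[-0.37,-0.37,0,0,0,-0.028],[-0.46,-0.46,0,0,0,-0.035],[-0.55,-0.55,0,0,0,-0.042],[-0.64,-0.64,0,0,0,-0.049],[-0.73,-0.73,0,0,0,-0.056],[-0.73,-0.73,0,0,0,-0.056]]]}}

```text
time: 15.2
tcp_pos: [0.4634, 0.1524, 0.219]
eef_rot: [-3.139, -0.108, 0.0]
contact_force: [0.5, -0.5, -3.0]
grip_width: 0.0097
```

>>> {"op": "arm_command", "data": {"steps": [[[-0.02,-0.11,0,0,0,-0.01],[-0.03,-0.23,0,0,0,-0.02],[-0.05,-0.34,0,0,0,-0.03],[-0.07,-0.46,0,0,0,-0.04],[-0.09,-0.57,0,0,0,-0.05],[-0.1,-0.68,0,0,0,-0.06],[-0.12,-0.8,0,0,0,-0.07],[-0.136,-0.912,0,0,0,-0.08],[-0.136,-0.912,0,0,0,-0.08]]]}}

```text
time: 16.1
tcp_pos: [0.425, 0.3325, 0.2187]
eef_rot: [-3.014, -0.885, 0.0]
contact_force: [0.0, -0.1, -3.5]
grip_width: 0.0095
```

Run:
```python
from h import *
st()
# seat from stored w2 geometry
Kc=cam("wrist")[0]
c=(Kc,np.array([0.43016508,0.50074744,0.37784345]),[2.7976581,-0.71636892,-0.09781189])
for z in(.050,.046,.043):
  pl=p2w(c,(343.5,177),z);pr=p2w(c,(502.5,177),z);print(z,(pl+pr)/2,np.linalg.norm(pl-pr))
s=np.array([.490,.390]);yw=2.6375;Y=np.array([np.cos(yw),np.sin(yw)])
t=s+.104*Y;print(t)
plan([[((*t,.22),yw)],[((*t,.155),yw)],[((*t,.1275),yw)]],1.4)
```

```text
{'time': 16.1, 'qpos': [0.5959, 0.2867, 1.5659, 0.0003, 1.2893, 1.5955], 'tcp_pos': [0.425, 0.3325, 0.2187], 'eef_rot': [-3.0141, -0.8849, 0.0005], 'contact_force': [0.016, -0.1376, -3.468], 'grip_width': 0.0095}
0.05 [0.4899812  0.39015845 0.05      ] 0.16498000899158788
0.046 [0.49071101 0.38880916 0.046     ] 0.16699292105667987
0.043 [0.49125837 0.38779719 0.043     ] 0.1685026051054987
[0.39893624 0.44023337]
call 0
   [0.1815, -0.5234, -0.0061] [-0.0001, 0.0, -0.0789] rows>=3.3 
call 1
   [0.0, 0.0, 0.325] [0.0, 0.0, 0.0] rows>=1.3 
call 2
   [0.0, 0.0, 0.1375] [0.0, 0.0, 0.0] rows>=0.5
```

>>> {"op": "arm_command", "data": {"steps": [[[0.03,-0.07,0,0,0,-0.011],[0.05,-0.15,0,0,0,-0.023],[0.08,-0.22,0,0,0,-0.034],[0.1,-0.3,0,0,0,-0.045],[0.13,-0.37,0,0,0,-0.056],[0.15,-0.44,0,0,0,-0.068],[0.176,-0.515,0,0,0,-0.079],[0.176,-0.515,0,0,0,-0.079],[0.176,-0.515,0.17,0,0,-0.079],[0.176,-0.515,0.34,0,0,-0.079],[0.176,-0.515,0.34,0,0,-0.079],[0.176,-0.515,0.34,0,0,-0.079]]]}}

```text
time: 17.3
tcp_pos: [0.3995, 0.4364, 0.1521]
eef_rot: [2.708, 1.592, -0.0]
contact_force: [0.6, 0.7, -1.9]
grip_width: 0.0097
```

Run:
```python
from h import *
st()
c,im=snap("scene","s2",(150,180,310,300),5)
yw=2.6375;t=(.3989,.4382)
plan([[((*t,.145),yw)],[((*t,.1275),yw)]],1.4)
```

```text
{'time': 17.3, 'qpos': [0.7676, 0.4636, 1.4845, -0.0, 1.1939, 1.2756], 'tcp_pos': [0.3995, 0.4364, 0.1521], 'eef_rot': [2.7083, 1.592, -0.0005], 'contact_force': [0.6002, 0.7441, -1.9206], 'grip_width': 0.0097}
call 0
   [0.0038, -0.0066, 0.0403] [0.0001, -0.0002, -0.0005] rows>=0.2 
call 1
   [0.0, 0.0, 0.0875] [0.0, 0.0, 0.0] rows>=0.3
```

View pics/s2.png

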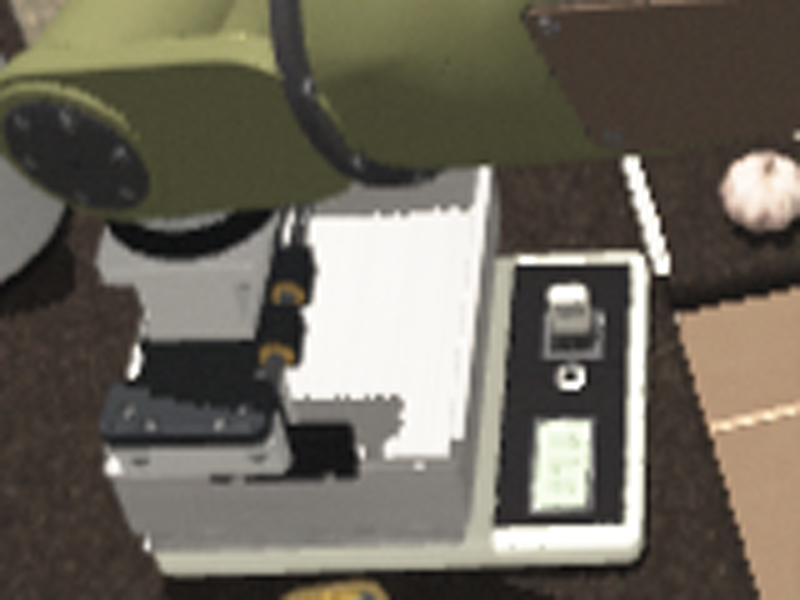

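The pan hangs over the scale platform. Its front-left bottom corner is at about crop (470,545) and the rim corner at about (455,465).

Run:
```python
from h import *
c=cam("scene")
f=lambda p:((w2p(c,p)-[150,180])*5).round(0)
yw=2.6375;Y=np.array([np.cos(yw),np.sin(yw),0]);X=np.array([Y[1],-Y[0],0])
tcp=np.array([.3995,.4364,.1521]);o=tcp-.104*Y;o[2]-=.0873
print("pan origin",o)
for x,y,z in[(-.085,.107,0),(-.085,.107,.058),(-.085,-.107,.058),(-.085,-.107,0),(-.037,.104,.09),(.085,.107,0)]:print(x,y,z,f(o+x*X+y*Y+[0,0,z]))
s=np.array([.490,.388,.04])
for x,y,z in[(-.173,.1,-.01),(-.173,-.1,-.01),(-.132,-.038,.03)]:print("scale",f(s+x*X+y*Y+[0,0,z]))
```

```text
pan origin [0.49056376 0.38616663 0.0648    ]
-0.085 0.107 0 [460. 519.]
-0.085 0.107 0.058 [446. 453.]
-0.085 -0.107 0.058 [480. 133.]
-0.085 -0.107 0 [490. 201.]
-0.037 0.104 0.09 [337. 412.]
0.085 0.107 0 [119. 528.]
scale [635. 541.]
scale [643. 248.]
scale [563. 289.]
```

>>> {"op": "arm_command", "data": {"steps": [[[0.004,-0.003,0.02,0,0,0],[0.004,-0.003,0.04,0,0,0],[0.004,-0.003,0.06,0,0,0],[0.004,-0.003,0.075,0,0,0],[0.004,-0.003,0.085,0,0,0],[0.004,-0.003,0.085,0,0,0]]]}}

```text
time: 17.95
tcp_pos: [0.3988, 0.4387, 0.1364]
eef_rot: [-2.705, -1.596, -0.004]
contact_force: [-5.3, -2.0, 13.9]
grip_width: 0.0089
```

>>> {"op": "arm_command", "data": {"steps": [[[0,0,-0.01,0,0,0],[-0.01,-0.005,-0.01,0,0,0],[-0.015,-0.01,0,0,0,0],[-0.015,-0.01,0.005,0,0,0],[-0.015,-0.01,0.01,0,0,0]]]}}

```text
time: 18.45
tcp_pos: [0.3973, 0.4382, 0.1363]
eef_rot: [-2.705, -1.595, -0.014]
contact_force: [0.4, 1.4, 30.1]
grip_width: 0.0096
```

>>> {"op": "arm_command", "data": {"steps": [[[0,0,-0.05,0,0,0],[0,0,-0.1,0,0,0],[0,0,-0.1,0,0,0]]]}}

```text
time: 18.75
tcp_pos: [0.3995, 0.433, 0.1511]
eef_rot: [2.702, 1.588, 0.004]
contact_force: [34.9, -16.2, -24.4]
grip_width: 0.0103
```

Run:
```python
from h import *
st()
c,im=snap("scene","s3",(165,215,285,300),6.6)
```

```text
{'time': 18.75, 'qpos': [0.7668, 0.4591, 1.4938, -0.0088, 1.1879, 1.2779], 'tcp_pos': [0.3995, 0.433, 0.1511], 'eef_rot': [2.7015, 1.5883, 0.0042], 'contact_force': [34.9391, -16.1707, -24.3946], 'grip_width': 0.0103}
```

View pics/s3.png

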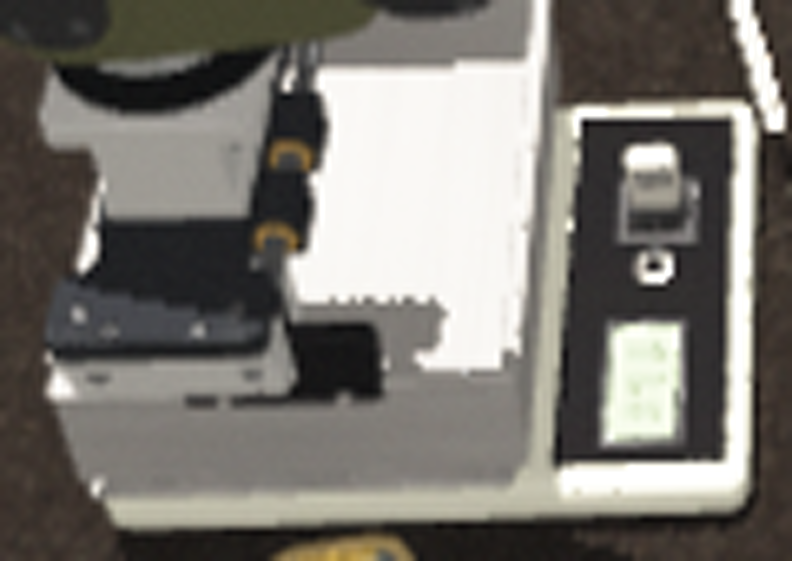

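The pan still hangs over the platform, with its front-left bottom corner at crop (520,480). The force reading looks odd, so I'll re-read it.

Run:
```python
from h import *
st()
```

```text
{'time': 18.8, 'qpos': [0.7669, 0.4598, 1.4946, -0.0082, 1.1876, 1.2778], 'tcp_pos': [0.3992, 0.4329, 0.1503], 'eef_rot': [2.7018, 1.5883, 0.0023], 'contact_force': [35.3021, -16.4086, -24.0615], 'grip_width': 0.0101}
```

>>> {"op": "arm_command", "data": {"steps": [[[0,0,0,0,0,0],[0,0,0,0,0,0]]]}}

```text
time: 19.0
tcp_pos: [0.399, 0.4329, 0.1498]
eef_rot: [2.702, 1.588, 0.001]
contact_force: [33.9, -17.0, -23.7]
grip_width: 0.01
```

>>> {"op": "arm_command", "data": {"steps": [[[0,0,0.03,0,0,0],[0,0,0.06,0,0,0],[0,0,0.08,0,0,0],[0,0,0.08,0,0,0]]]}}

```text
time: 19.4
tcp_pos: [0.3965, 0.4367, 0.1366]
eef_rot: [2.706, 1.595, 0.005]
contact_force: [7.1, 2.0, -1.9]
grip_width: 0.0099
```

>>> {"op": "arm_command", "data": {"steps": [[[0,0,0,0,0,0],[0,0,0,0,0,0],[0,0,0,0,0,0]]], "fingers": 20}}

```text
time: 19.7
tcp_pos: [0.3952, 0.4364, 0.1363]
eef_rot: [-2.706, -1.595, 0.0]
contact_force: [-0.3, -0.5, -0.4]
grip_width: 0.0199
```

Run:
```python
from h import *
st()
c,im=snap("scene","s4",(165,215,285,300),6.6)
```

```text
{'time': 19.7, 'qpos': [0.7727, 0.4747, 1.5077, 0.0003, 1.1594, 1.278], 'tcp_pos': [0.3952, 0.4364, 0.1363], 'eef_rot': [-2.7061, -1.5953, 0.0004], 'contact_force': [-0.2582, -0.5106, -0.432], 'grip_width': 0.0199}
```

View pics/s4.png

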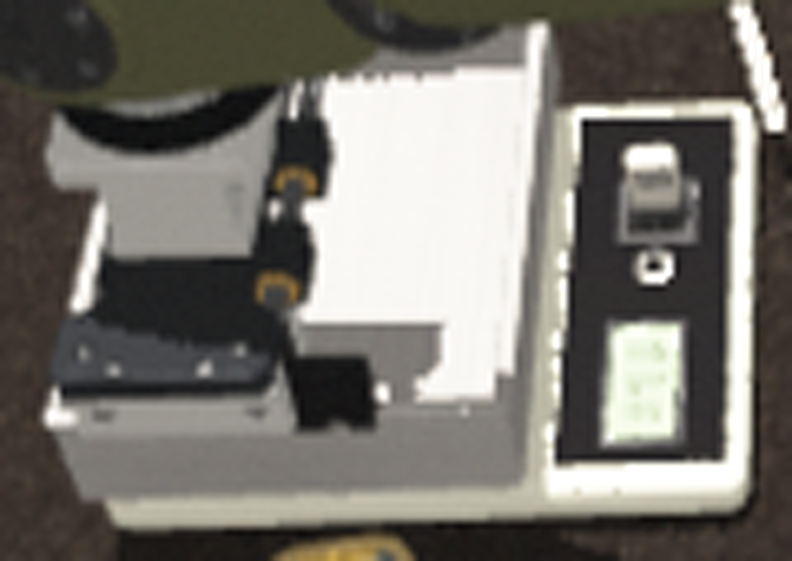

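Run:
```python
from h import *
c=cam("scene")
f=lambda p:((w2p(c,p)-[165,215])*6.6).round(0)
yw=2.6375;Y=np.array([np.cos(yw),np.sin(yw),0]);X=np.array([Y[1],-Y[0],0])
s=np.array([.490,.388,.04])
for n,x,y,z in[("tip",-.132,-.038,.032),("ring",-.132,-.009,-.009),("FR case",-.173,-.1,-.01),("FL",-.173,.1,-.01),("BL case",.082,.1,-.01),
 ("pan FL bot",-.085,.107,0),("pan FL rim",-.085,.107,.058),("pan BL bot",.085,.107,0),("pan BL rim",.085,.107,.058),("tabfront top",-.037,.109,.09),("pan FR rim",-.085,-.107,.058)]:
  for dz in((0,) if x in(-.132,-.173,.082) else (0,.01)): print(n,dz,f(s+x*X+y*Y+[0,0,z+dz]))
```

```text
tip 0 [644. 147.]
ring 0 [648. 262.]
FR case 0 [750.  96.]
FL 0 [739. 484.]
BL case 0 [ 86. 502.]
pan FL bot 0 [511. 492.]
pan FL bot 0.01 [508. 478.]
pan FL rim 0 [494. 408.]
pan FL rim 0.01 [491. 393.]
pan BL bot 0 [ 69. 504.]
pan BL bot 0.01 [ 63. 490.]
pan BL rim 0 [ 34. 420.]
pan BL rim 0.01 [ 27. 405.]
tabfront top 0 [351. 367.]
tabfront top 0.01 [347. 351.]
pan FR rim 0 [537. -14.]
pan FR rim 0.01 [534. -30.]
```

>>> {"op": "arm_command", "data": {"steps": [[[0,0,0,0,0,0],[0,0,0,0,0,0],[0,0,0,0,0,0],[0,0,-0.01,0,0,0],[0.01,0,-0.01,0,0,0],[0.018,0,-0.005,0,0,0],[0.018,0,0,0,0,0],[0.018,0,0.005,0,0,0],[0.018,0,0.01,0,0,0],[0.018,0,0.015,0,0,0],[0.018,0,0.015,0,0,0]]], "fingers": 2, "grip_force": 12}}

```text
time: 20.85
tcp_pos: [0.3982, 0.4403, 0.1359]
eef_rot: [-2.706, -1.595, -0.007]
contact_force: [2.3, -3.4, 16.4]
grip_width: 0.01
```

>>> {"op": "arm_command", "data": {"steps": [[[0,0,-0.013,0,0,0],[0,0,-0.013,0,0,0],[0,0,-0.013,0,0,0],[0,0,-0.1,0,0,0],[0,0,-0.2,0,0,0],[0,0,-0.2,0,0,0],[0,0,-0.2,0,0,0]]], "fingers": 24}}

```text
time: 21.55
tcp_pos: [0.397, 0.4396, 0.1728]
eef_rot: [-2.706, -1.595, 0.0]
contact_force: [-0.8, 0.2, -0.0]
grip_width: 0.0242
```

>>> {"op": "arm_command", "data": {"steps": [[[0,0,0,0,0,0],[0,0,0,0,0,0],[0,0,0,0,0,0],[0,0,0.02,0,0,0],[0,0,0.03,0,0,0],[0,0,0.04,0,0,0]]], "fingers": 0}}

```text
time: 22.15
tcp_pos: [0.3971, 0.4396, 0.165]
eef_rot: [-2.706, -1.595, 0.0]
contact_force: [0.5, 0.3, 0.2]
grip_width: 0.0002
```

Run:
```python
from h import *
st()
c,im=snap("side","s5",(330,120,450,210),6.6)
c,im=snap("wrist","w5")
```

```text
{'time': 22.15, 'qpos': [0.7742, 0.4515, 1.4702, 0.0001, 1.22, 1.2797], 'tcp_pos': [0.3971, 0.4396, 0.165], 'eef_rot': [-2.7063, -1.5952, 0.0002], 'contact_force': [0.5298, 0.3169, 0.25], 'grip_width': 0.0002}
```

View pics/w5.png

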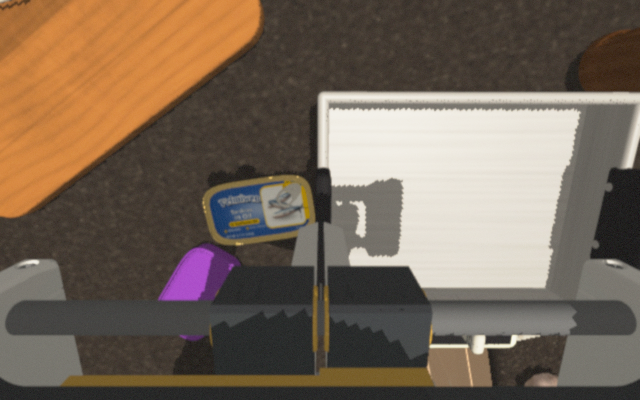

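The wrist view shows the pan square with the tool. Its back-left rim corner is at (318,94), tab A's back end at (323,170) and tab B's back end at about (612,170). The tin is clear at (258,210).

Run:
```python
from h import *
c=cam("wrist"); s=manip.state()
yw=2.6375;Y=np.array([np.cos(yw),np.sin(yw),0]);X=np.array([Y[1],-Y[0],0]);S=np.array([.490,.388,.04])
for dz in(0,.01):
  for n,u,z in[("rim BL (exp .085,.107)",(318,94),.098),("tabA back (.037,.104)",(323,170),.13),("tabB inner back top(.037,-.099)",(612,170),.13)]:
    d=p2w(c,u,z+dz)-S; print(dz,n,d@X,d@Y)
im=cv2.imread("pics/w5.png")
# tip coordinate expectations
print(w2p(c,S-.132*X-.038*Y+[0,0,.032]))
```

```text
0 rim BL (exp .085,.107) 0.08424107668675372 0.10890862312532866
0 tabA back (.037,.104) 0.03917603469900566 0.10573358254884874
0 tabB inner back top(.037,-.099) 0.03920700446885527 -0.06678989895130981
0.01 rim BL (exp .085,.107) 0.08372104435539576 0.10882450033687156
0.01 tabA back (.037,.104) 0.04094141061635637 0.10580247599510782
0.01 tabB inner back top(.037,-.099) 0.04097074957890376 -0.057636257545799735
[481.13071965 345.78625417]
```

>>> {"op": "arm_command", "data": {"steps": [[[0,0,0.01,0,0,0],[0,0,0.02,0,0,0],[0,0,0.03,0,0,0],[0,0,0.03,0,0,0]]]}}

```text
time: 22.65
tcp_pos: [0.397, 0.4396, 0.1591]
eef_rot: [-2.706, -1.595, 0.0]
contact_force: [-0.2, -0.2, 0.5]
grip_width: 0.0004
```

>>> {"op": "arm_command", "data": {"steps": [[[0,0,0.005,0,0,0],[0,0,0.01,0,0,0],[0,0,0.015,0,0,0],[0,0,0.02,0,0,0],[0,0,0.02,0,0,0]]]}}

```text
time: 23.15
tcp_pos: [0.3971, 0.4396, 0.1554]
eef_rot: [-2.706, -1.595, -0.0]
contact_force: [0.5, 0.2, -0.2]
grip_width: 0.0006
```

>>> {"op": "arm_command", "data": {"steps": [[[0,0,0.005,0,0,0],[0,0,0.01,0,0,0],[0,0,0.015,0,0,0],[0,0,0.015,0,0,0]]]}}

```text
time: 23.55
tcp_pos: [0.3976, 0.4406, 0.1553]
eef_rot: [-2.705, -1.595, -0.007]
contact_force: [-3.6, -0.5, 20.9]
grip_width: 0.0007
```

Contact comes at TCP z 0.1555, so the left tab's top is at about 0.130, which means home. Next I'll probe the right tab the same way.

>>> {"op": "arm_command", "data": {"steps": [[[0,0,-0.15,0,0,0],[0,0.2,-0.15,0,0,0],[0,0.45,-0.15,0,0,0],[0,0.7,-0.15,0,0,0],[0,0.9,-0.15,0,0,0],[0,1.0,-0.15,0,0,0],[0,1.0,-0.15,0,0,0]]]}}

```text
time: 24.25
tcp_pos: [0.574, 0.3409, 0.1818]
eef_rot: [-2.709, -1.591, 0.0]
contact_force: [0.4, 0.2, -0.8]
grip_width: 0.0004
```

>>> {"op": "arm_command", "data": {"steps": [[[0,0.038,0,0,0,0],[0,0.038,0.07,0,0,0],[0,0.038,0.1,0,0,0],[0,0.038,0.12,0,0,0],[0,0.038,0.13,0,0,0],[0,0.038,0.14,0,0,0]]]}}

```text
time: 24.85
tcp_pos: [0.5788, 0.3395, 0.1552]
eef_rot: [-2.706, -1.596, -0.002]
contact_force: [-2.4, 0.4, 13.1]
grip_width: 0.0006
```

>>> {"op": "arm_command", "data": {"steps": [[[0,0,0.005,0,0,0],[0,0,0.01,0,0,0],[0,0,0.01,0,0,0]]]}}

```text
time: 25.15
tcp_pos: [0.5794, 0.3397, 0.1551]
eef_rot: [-2.706, -1.596, -0.007]
contact_force: [-1.4, -1.4, 15.4]
grip_width: 0.0003
```

Both ends are home. Next comes the toggle, pushed from the disc side toward the ring.

Run:
```python
from h import *
yw=2.6375
plan([[((.579,.339,.19),yw),((.4947,.2348,.19),yw),((.4947,.2348,.12),yw),((.4947,.2348,.081),yw)]],1.4)
```

```text
call 0
   [-0.0035, 0.0003, -0.1744] [0.0004, -0.0006, -0.0002] rows>=0.7 
   [-0.6634, -0.1163, -0.1771] [0.0004, -0.0006, -0.0002] rows>=2.7 
   [-0.6647, -0.1171, 0.1729] [0.0004, -0.0006, -0.0002] rows>=1.4 
   [-0.6655, -0.1175, 0.3679] [0.0004, -0.0006, -0.0002] rows>=0.8
```

>>> {"op": "arm_command", "data": {"steps": [[[0,0,-0.18,0,0,0],[-0.1,-0.02,-0.18,0,0,0],[-0.3,-0.05,-0.18,0,0,0],[-0.5,-0.09,-0.18,0,0,0],[-0.664,-0.117,-0.18,0,0,0],[-0.664,-0.117,-0.1,0,0,0],[-0.664,-0.117,0.1,0,0,0],[-0.664,-0.117,0.17,0,0,0],[-0.664,-0.117,0.17,0,0,0],[-0.664,-0.117,0.17,0,0,0]]]}}

```text
time: 26.15
tcp_pos: [0.4945, 0.2346, 0.1195]
eef_rot: [-2.706, -1.596, -0.002]
contact_force: [0.0, 0.1, 0.5]
grip_width: 0.0008
```

Run:
```python
from h import *
yw=2.6375
st()
plan([[((.4947,.2348,.081),yw),((.482,.2418,.081),yw)]],1.4)
c,im=snap("wrist","w6",(180,120,500,360),2.5)
```

```text
{'time': 26.15, 'qpos': [0.376, 0.4102, 1.6463, 0.0003, 1.0839, 0.8811], 'tcp_pos': [0.4945, 0.2346, 0.1195], 'eef_rot': [-2.7061, -1.5956, -0.0019], 'contact_force': [0.0115, 0.1264, 0.5054], 'grip_width': 0.0008}
call 0
   [0.001, 0.0004, 0.1925] [0.0001, -0.0002, -0.0002] rows>=0.8 
   [0.0009, -0.0721, 0.1925] [0.0001, -0.0002, -0.0002] rows>=0.3
```

View pics/w6.png

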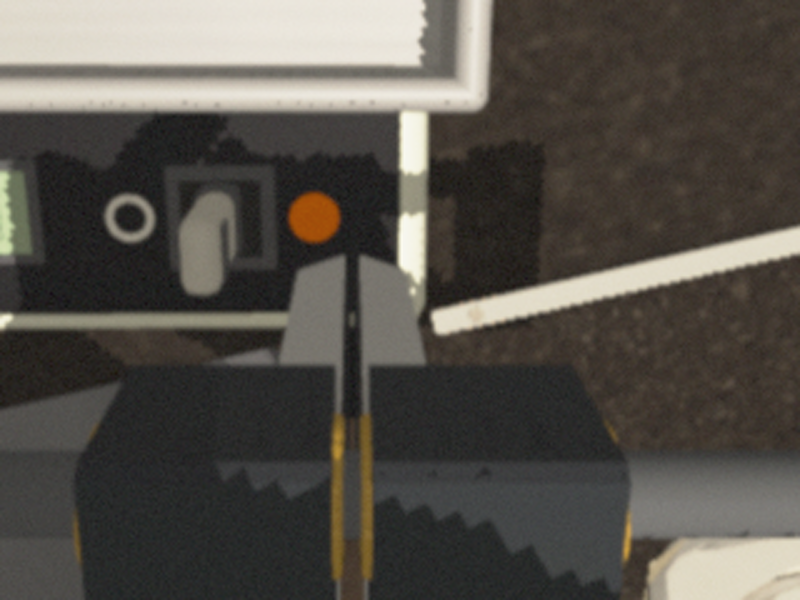

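The wrist view shows the paddle top at crop (204,262), the ring at (130,217), the disc at (314,217), and the fingertips right of the disc and clear.

Run:
```python
from h import *
c=cam("wrist"); s=manip.state();r=R.from_rotvec(s["eef_rot"])
for n,u,z in[("tip",(204,262),.072),("ring",(130,217),.031),("disc",(314,217),.031)]:
  q=p2w(c,(180+u[0]/2.5,120+u[1]/2.5),z);print(n,q,r.inv().apply(q-s["tcp_pos"]))
```

```text
tip [0.45941522 0.25388022 0.072     ] [-0.00034691 -0.04018278  0.04781115]
ring [0.43279628 0.26902373 0.031     ] [-4.97977194e-05 -7.08522564e-02  8.87768555e-02]
disc [0.4837104  0.24094861 0.031     ] [ 2.58457548e-05 -1.27106194e-02  8.88431398e-02]
```

>>> {"op": "arm_command", "data": {"steps": [[[0,0,0.1,0,0,0],[0,0,0.19,0,0,0],[0,0,0.19,0,0,0],[0,-0.05,0.19,0,0,0],[0,-0.08,0.19,0,0,0],[0,-0.1,0.19,0,0,0],[0,-0.11,0.19,0,0,0],[0,-0.12,0.19,0,0,0],[0,-0.13,0.19,0,0,0],[0,-0.13,0.19,0,0,0]]]}}

```text
time: 27.2
tcp_pos: [0.4713, 0.2469, 0.0806]
eef_rot: [-2.706, -1.595, -0.001]
contact_force: [0.6, -0.8, 0.2]
grip_width: 0.0005
```

>>> {"op": "arm_command", "data": {"steps": [[[0,-0.01,0,0,0,0],[0,-0.02,0,0,0,0],[0,-0.02,0,0,0,0]]]}}

```text
time: 27.5
tcp_pos: [0.4677, 0.2489, 0.0805]
eef_rot: [-2.706, -1.595, -0.001]
contact_force: [1.8, -0.7, 1.8]
grip_width: 0.0003
```

>>> {"op": "arm_command", "data": {"steps": [[[0,-0.01,0,0,0,0],[0,-0.02,0,0,0,0],[0,-0.02,0,0,0,0]]]}}

```text
time: 27.8
tcp_pos: [0.4641, 0.2508, 0.0803]
eef_rot: [-2.706, -1.595, -0.0]
contact_force: [3.3, -0.6, -0.8]
grip_width: 0.0006
```

>>> {"op": "arm_command", "data": {"steps": [[[0,-0.01,0,0,0,0],[0,-0.01,0,0,0,0]]]}}

```text
time: 28.0
tcp_pos: [0.4629, 0.2514, 0.0804]
eef_rot: [2.706, 1.595, 0.002]
contact_force: [7.4, -3.7, -2.5]
grip_width: 0.0003
```

>>> {"op": "arm_command", "data": {"steps": [[[0,0,0,0,0,0],[0,0,0,0,0,0],[0,0,0,0,0,0],[0,0,0,0,0,0],[0,0,0,0,0,0],[0,0,0,0,0,0],[0,0,0,0,0,0],[0,0,0,0,0,0],[0,0,0,0,0,0],[0,0,0,0,0,0],[0,0,0,0,0,0],[0,0,0,0,0,0]]]}}

```text
time: 29.2
tcp_pos: [0.4629, 0.2514, 0.0804]
eef_rot: [2.706, 1.595, 0.002]
contact_force: [7.2, -4.0, -2.6]
grip_width: 0.0004
```

>>> {"op": "arm_command", "data": {"steps": [[[0,0.03,0,0,0,0],[0,0.06,0,0,0,0],[0,0.12,0,0,0,0],[0,0.2,0,0,0,0],[0,0.2,0,0,0,0],[0,0.2,0,0,0,0],[0,0.2,0,0,0,0],[0,0.2,-0.2,0,0,0],[0,0.2,-0.5,0,0,0],[0,0.2,-0.7,0,0,0],[0,0.2,-0.7,0,0,0]]]}}

```text
time: 30.3
tcp_pos: [0.499, 0.2334, 0.2273]
eef_rot: [2.705, 1.595, 0.017]
contact_force: [0.5, -0.6, 0.1]
grip_width: 0.0005
```

Run:
```python
from h import *
st()
plan([[((.545,.06,.22),.3)],[((.57,-.10,.22),.5)]])
```

```text
{'time': 30.3, 'qpos': [0.3708, 0.2986, 1.5303, 0.0004, 1.3019, 0.8756], 'tcp_pos': [0.499, 0.2334, 0.2273], 'eef_rot': [2.7046, 1.5954, 0.0169], 'contact_force': [0.4846, -0.64, 0.0675], 'grip_width': 0.0005}
call 0
   [-0.6478, 0.6202, 0.0349] [0.0016, -0.0009, -0.1281] rows>=5.4 
call 1
   [-0.8012, -0.117, 0.0] [0.0, 0.0, -0.0318] rows>=3.2
```

Run:
```python
from h import *
plan([[((.53,.08,.24),.25)],[((.56,-.04,.26),.2)]])
```

```text
call 0
   [-0.5957, 0.5068, -0.0654] [0.0015, -0.0009, -0.1201] rows>=5.0 
call 1
   [-0.6185, -0.0031, -0.1] [0.0, 0.0, 0.008] rows>=2.5
```

>>> {"op": "arm_command", "data": {"steps": [[[-0.6,0.507,-0.065,0.0015,-0.0009,-0.12],[-0.6,0.507,-0.065,0.0015,-0.0009,-0.12],[-0.6,0.507,-0.065,0.0015,-0.0009,-0.12],[-0.6,0.507,-0.065,0.0015,-0.0009,-0.12],[-0.6,0.507,-0.065,0.0015,-0.0009,-0.12],[-0.6,0.507,-0.065,0.0015,-0.0009,-0.12],[-0.6,0.507,-0.065,0.0015,-0.0009,-0.12]]], "fingers": 94}}

```text
time: 31.0
tcp_pos: [0.5278, 0.0783, 0.2329]
eef_rot: [-1.925, -2.476, 0.015]
contact_force: [0.4, 0.9, 0.2]
grip_width: 0.0532
```

>>> {"op": "arm_command", "data": {"steps": [[[-0.62,0,-0.1,0,0,0.008],[-0.62,0,-0.1,0,0,0.008],[-0.62,0,-0.1,0,0,0.008],[-0.62,0,-0.1,0,0,0.008],[-0.62,0,-0.1,0,0,0.008]]]}}

```text
time: 31.5
tcp_pos: [0.5585, -0.0415, 0.2531]
eef_rot: [-1.989, -2.424, 0.015]
contact_force: [-0.0, -0.1, -0.6]
grip_width: 0.0924
```

Run:
```python
from h import *
st()
c,im=snap("wrist","w7",None,1.25); print(c[1],w2p(c,(.5755,-.026,.03)),w2p(c,(.503,.0955,.026)))
```

```text
{'time': 31.5, 'qpos': [-0.1374, 0.3117, 1.4527, -0.0052, 1.3869, -0.333], 'tcp_pos': [0.5585, -0.0415, 0.2531], 'eef_rot': [-1.9891, -2.4243, 0.0148], 'contact_force': [-0.0406, -0.1268, -0.5575], 'grip_width': 0.0924}
[0.54534595 0.03047559 0.40782986] [339.61480371 165.29646644] [298.11291431  43.78909669]
```

View pics/w7.png

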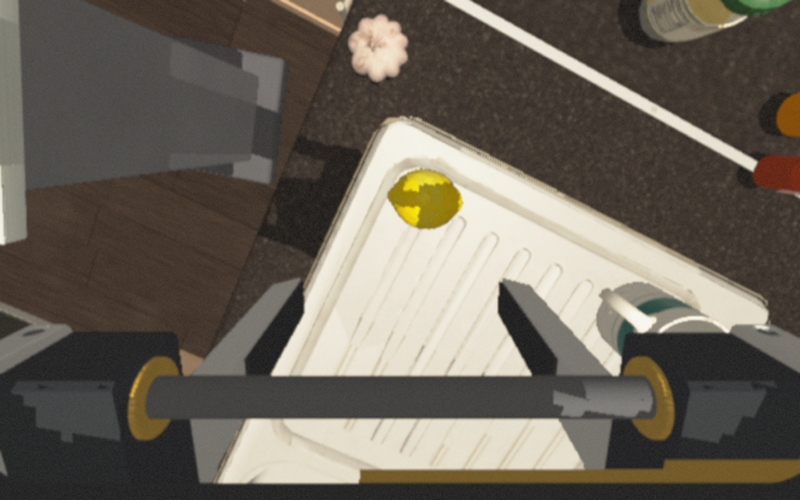

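The lemon is at (340,158) with its long axis nearly horizontal in the image. The garlic is at (303,38). Both match the expected positions to within a few pixels, and nothing else edible is in view.

Run:
```python
from h import *
c=cam("wrist")
q=lambda u,z:p2w(c,(u[0]/1.25,u[1]/1.25),z)
L=q((425,198),.03);a=q((388,195),.029);b=q((462,200),.029);print(L,np.linalg.norm(a-b),np.arctan2(*(b-a)[1::-1]))
G=q((379,47),.028);print(G)
ly=np.arctan2(*(b-a)[1::-1])
plan([[((*L[:2],.25),ly+np.pi/2)],[((*L[:2],.1),ly+np.pi/2),((*L[:2],.035),ly+np.pi/2)]])
```

```text
[ 0.57410586 -0.01730398  0.03      ] 0.07007709061721577 0.1331919343904441
[0.50725299 0.10283052 0.028     ]
call 0
   [0.1006, 0.1, 0.0143] [-0.0011, 0.0016, 0.2603] rows>=10.9 
call 1
   [0.0, 0.0, 0.75] [0.0, 0.0, 0.0] rows>=3.0 
   [0.0, 0.0, 1.075] [0.0, 0.0, 0.0] rows>=1.3 OVER
```

>>> {"op": "arm_command", "data": {"steps": [[[0.1,0.1,0.1,-0.001,0.0016,0.26],[0.1,0.1,0.1,-0.001,0.0016,0.26],[0.1,0.1,0.1,-0.001,0.0016,0.26],[0.1,0.1,0.1,-0.001,0.0016,0.26],[0.1,0.1,0.1,-0.001,0.0016,0.26],[0.1,0.1,0.1,-0.001,0.0016,0.26],[0.1,0.1,0.1,-0.001,0.0016,0.26],[0.1,0.1,0.1,-0.001,0.0016,0.26],[0.1,0.1,0.1,-0.001,0.0016,0.26],[0.1,0.1,0.1,-0.001,0.0016,0.26],[0.1,0.1,0.1,-0.001,0.0016,0.26],[0.1,0.1,0.1,-0.001,0.0016,0.26]]]}}

```text
time: 32.75
tcp_pos: [0.574, -0.017, 0.2331]
eef_rot: [-3.134, -0.211, 0.0]
contact_force: [0.4, 0.6, 0.3]
grip_width: 0.0938
```

Run:
```python
from h import *
st()
L=(.5741,-.0173);ly=.133
plan([[((*L,.1),ly+np.pi/2),((*L,.035),ly+np.pi/2)]],1.4)
```

```text
{'time': 32.75, 'qpos': [-0.0934, 0.3521, 1.4458, 0.0002, 1.3439, 1.3429], 'tcp_pos': [0.574, -0.017, 0.2331], 'eef_rot': [-3.1343, -0.211, 0.0004], 'contact_force': [0.3927, 0.6061, 0.2992], 'grip_width': 0.0938}
call 0
   [0.0007, 0.0018, 0.6657] [-0.0, 0.0, 0.0002] rows>=2.7 
   [0.0007, 0.0019, 0.9907] [-0.0, 0.0, 0.0002] rows>=1.3
```

>>> {"op": "arm_command", "data": {"steps": [[[0,0,0.2,0,0,0],[0,0,0.45,0,0,0],[0,0,0.67,0,0,0],[0,0,0.85,0,0,0],[0,0,0.99,0,0,0],[0,0,0.99,0,0,0],[0,0,0.99,0,0,0]]]}}

```text
time: 33.45
tcp_pos: [0.5744, -0.0178, 0.036]
eef_rot: [-3.134, -0.217, -0.0]
contact_force: [0.3, 0.3, 0.3]
grip_width: 0.0936
```

>>> {"op": "arm_command", "data": {"steps": [[[0,0,0,0,0,0],[0,0,0,0,0,0],[0,0,0,0,0,0],[0,0,0,0,0,0],[0,0,0,0,0,0],[0,0,0,0,0,0],[0,0,0,0,0,0],[0,0,0,0,0,0],[0,0,-0.2,0,0,0],[0,0,-0.4,0,0,0],[0,0,-0.6,0,0,0],[0,0,-0.8,0,0,0]]], "fingers": 45, "grip_force": 25}}

```text
time: 34.65
tcp_pos: [0.5738, -0.0183, 0.1965]
eef_rot: [-3.134, -0.213, 0.001]
contact_force: [0.6, -0.6, -0.3]
grip_width: 0.0553
```

Run:
```python
from h import *
st()
yw=2.6375;Y=np.array([np.cos(yw),np.sin(yw),0]);X=np.array([Y[1],-Y[0],0]);S=np.array([.4905,.389,0])
t=S-.045*Y; print(t)
t[2]=.22
plan([[((.55,.1,.215),-1.0)],[((.54,.25,.22),-.8)],[(t,-.504)],[((t[0],t[1],.15),-.504),((t[0],t[1],.102),-.504)]],1.4)
```

```text
{'time': 34.65, 'qpos': [-0.0958, 0.3823, 1.4916, 0.0002, 1.2685, 1.3395], 'tcp_pos': [0.5738, -0.0183, 0.1965], 'eef_rot': [-3.1341, -0.2125, 0.0011], 'contact_force': [0.5911, -0.5976, -0.3004], 'grip_width': 0.0553}
[0.52990259 0.36726441 0.        ]
call 0
   [-0.0383, -0.6023, -0.092] [-0.0001, 0.0001, -0.0693] rows>=2.9 
call 1
   [0.3632, -0.6581, -0.025] [0.0, 0.0, -0.0318] rows>=3.0 
call 2
   [0.3723, -0.4558, 0.0] [0.0, 0.0, -0.0471] rows>=2.4 
call 3
   [0.0, 0.0, 0.35] [0.0, 0.0, 0.0] rows>=1.4 
   [0.0, 0.0, 0.59] [0.0, 0.0, 0.0] rows>=1.0
```

>>> {"op": "arm_command", "data": {"steps": [[[-0.01,-0.15,-0.05,0,0,-0.017],[-0.02,-0.3,-0.09,0,0,-0.035],[-0.03,-0.45,-0.09,0,0,-0.052],[-0.04,-0.6,-0.09,0,0,-0.069],[-0.04,-0.6,-0.09,0,0,-0.069]]]}}

```text
time: 35.15
tcp_pos: [0.5493, 0.1021, 0.213]
eef_rot: [-3.012, -0.891, 0.001]
contact_force: [-0.2, -0.2, -0.8]
grip_width: 0.0555
```

>>> {"op": "arm_command", "data": {"steps": [[[0.09,-0.16,-0.02,0,0,-0.008],[0.18,-0.33,-0.02,0,0,-0.016],[0.27,-0.5,-0.02,0,0,-0.024],[0.363,-0.658,-0.02,0,0,-0.032],[0.363,-0.658,-0.02,0,0,-0.032]]]}}

```text
time: 35.65
tcp_pos: [0.5399, 0.2522, 0.2166]
eef_rot: [-2.909, -1.185, 0.001]
contact_force: [0.3, -0.1, -1.0]
grip_width: 0.0554
```

>>> {"op": "arm_command", "data": {"steps": [[[0.09,-0.11,0,0,0,-0.012],[0.18,-0.22,0,0,0,-0.024],[0.28,-0.34,0,0,0,-0.036],[0.372,-0.456,0,0,0,-0.047],[0.372,-0.456,0,0,0,-0.047],[0.372,-0.456,0,0,0,-0.047]]]}}

```text
time: 36.25
tcp_pos: [0.5306, 0.3659, 0.2167]
eef_rot: [2.708, 1.593, -0.001]
contact_force: [0.6, -0.5, -0.9]
grip_width: 0.0555
```

Run:
```python
from h import *
st()
t=(.5299,.3673)
plan([[((*t,.15),-.504),((*t,.096),-.504)]],1.4)
```

```text
{'time': 36.25, 'qpos': [0.547, 0.5244, 1.2396, -0.0002, 1.3785, 1.0542], 'tcp_pos': [0.5306, 0.3659, 0.2167], 'eef_rot': [2.7076, 1.5929, -0.0015], 'contact_force': [0.601, -0.4841, -0.9017], 'grip_width': 0.0555}
call 0
   [0.0047, -0.0063, 0.3334] [-0.0, 0.0001, -0.0005] rows>=1.3 
   [0.005, -0.0062, 0.6034] [-0.0, 0.0001, -0.0005] rows>=1.1
```

>>> {"op": "arm_command", "data": {"steps": [[[0,-0.005,0.15,0,0,0],[0,-0.005,0.3,0,0,0],[0,-0.005,0.45,0,0,0],[0,-0.005,0.55,0,0,0],[0,-0.005,0.59,0,0,0],[0,-0.005,0.59,0,0,0]]]}}

```text
time: 36.85
tcp_pos: [0.5297, 0.3659, 0.0987]
eef_rot: [2.708, 1.593, -0.002]
contact_force: [0.0, -0.5, -0.6]
grip_width: 0.0556
```

>>> {"op": "arm_command", "data": {"steps": [[[0,0,0,0,0,0],[0,0,0,0,0,0],[0,0,0,0,0,0],[0,0,0,0,0,0],[0,0,-0.1,0,0,0],[0,0,-0.3,0,0,0],[0,0,-0.5,0,0,0],[0,0,-0.6,0,0,0]]], "fingers": 70}}

```text
time: 37.65
tcp_pos: [0.53, 0.3676, 0.2236]
eef_rot: [-2.706, -1.595, -0.008]
contact_force: [0.3, -1.1, -0.0]
grip_width: 0.07
```

Run:
```python
from h import *
st()
im=optics.get_image("scene")
save(im,"s6",(150,180,330,315),4.4)
hsv=cv2.cvtColor(im,cv2.COLOR_RGB2HSV); m=cv2.inRange(hsv,(20,120,80),(35,255,255)); n,l,stt,ce=cv2.connectedComponentsWithStats(m)
print([(stt[i].tolist(),ce[i].round(1).tolist()) for i in range(1,n) if stt[i][4]>15])
plan([[((.53,.21,.22),-.8)],[((.507,.103,.22),-1.2)],[((.507,.103,.1),-1.2),((.507,.103,.032),-1.2)]],1.4)
```

```text
{'time': 37.65, 'qpos': [0.5495, 0.5175, 1.2339, 0.0001, 1.3853, 1.055], 'tcp_pos': [0.53, 0.3676, 0.2236], 'eef_rot': [-2.7062, -1.5954, -0.0079], 'contact_force': [0.311, -1.0673, -0.0274], 'grip_width': 0.07}
[([202, 223, 26, 21, 380], [214.1, 233.2])]
call 0
   [-0.692, 0.3799, 0.0258] [0.0004, -0.0012, 0.0469] rows>=3.2 
call 1
   [-0.4552, 0.3037, 0.0] [0.0, 0.0, 0.0637] rows>=2.7 
call 2
   [0.0, 0.0, 0.6] [0.0, 0.0, 0.0] rows>=2.4 
   [0.0, 0.0, 0.94] [0.0, 0.0, 0.0] rows>=1.4
```

>>> {"op": "arm_command", "data": {"steps": [[[-0.69,0.38,0.026,0.0004,-0.001,0.047],[-0.69,0.38,0.026,0.0004,-0.001,0.047],[-0.69,0.38,0.026,0.0004,-0.001,0.047],[-0.69,0.38,0.026,0.0004,-0.001,0.047],[-0.69,0.38,0.026,0.0004,-0.001,0.047]]], "fingers": 94}}

```text
time: 38.2
tcp_pos: [0.5293, 0.2086, 0.2142]
eef_rot: [2.912, 1.177, -0.01]
contact_force: [0.4, 1.0, 0.8]
grip_width: 0.0937
```

>>> {"op": "arm_command", "data": {"steps": [[[-0.455,0.304,0,0,0,0.064],[-0.455,0.304,0,0,0,0.064],[-0.455,0.304,0,0,0,0.064],[-0.455,0.304,0,0,0,0.064],[-0.455,0.304,0,0,0,0.064]]]}}

```text
time: 38.7
tcp_pos: [0.5064, 0.104, 0.2146]
eef_rot: [3.085, 0.581, -0.009]
contact_force: [-0.2, 1.5, 1.1]
grip_width: 0.094
```

Run:
```python
from h import *
st()
c,im=snap("wrist","w8",None,1.2); print(w2p(c,(.507,.103,.028)))
```

```text
{'time': 38.7, 'qpos': [0.1328, 0.2436, 1.6304, -0.0024, 1.2735, 1.3321], 'tcp_pos': [0.5064, 0.104, 0.2146], 'eef_rot': [3.0854, 0.5809, -0.0094], 'contact_force': [-0.1769, 1.4967, 1.0661], 'grip_width': 0.094}
[322.24737931 179.12025454]
```

View pics/w8.png

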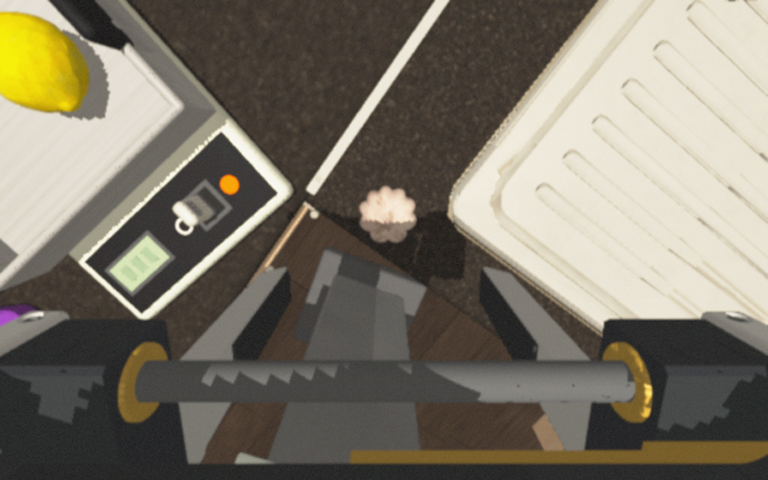

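The garlic is at (323,178), as predicted, and the lemon lies in the pan. I'll grip the garlic now.

Run:
```python
from h import *
plan([[((.507,.103,.1),-1.2),((.507,.103,.032),-1.2)]],1.4)
```

```text
call 0
   [0.0047, 0.0059, 0.5724] [0.0001, 0.001, 0.0003] rows>=2.3 
   [0.0069, 0.0056, 0.9124] [0.0001, 0.001, 0.0003] rows>=1.4
```

>>> {"op": "arm_command", "data": {"steps": [[[0.005,0.005,0.2,0,0.001,0],[0.005,0.005,0.4,0,0.001,0],[0.005,0.005,0.6,0,0.001,0],[0.007,0.005,0.8,0,0.001,0],[0.007,0.005,0.91,0,0.001,0],[0.007,0.005,0.91,0,0.001,0],[0.007,0.005,0.91,0,0.001,0]]]}}

```text
time: 39.45
tcp_pos: [0.5071, 0.1025, 0.0331]
eef_rot: [3.087, 0.578, -0.0]
contact_force: [0.4, 0.7, 0.3]
grip_width: 0.0942
```

>>> {"op": "arm_command", "data": {"steps": [[[0,0,0,0,0,0],[0,0,0,0,0,0],[0,0,0,0,0,0],[0,0,0,0,0,0],[0,0,0,0,0,0],[0,0,0,0,0,0],[0,0,0,0,0,0],[0,0,0,0,0,0],[0,0,-0.2,0,0,0],[0,0,-0.45,0,0,0],[0,0,-0.7,0,0,0],[0,0,-0.9,0,0,0]]], "fingers": 40, "grip_force": 25}}

```text
time: 40.65
tcp_pos: [0.5067, 0.1018, 0.2155]
eef_rot: [3.087, 0.574, 0.003]
contact_force: [0.4, 0.6, -0.3]
grip_width: 0.0501
```

Run:
```python
from h import *
st()
yw=2.6375;Y=np.array([np.cos(yw),np.sin(yw),0]);S=np.array([.4905,.389,0])
t=S+.05*Y; t[2]=.22
plan([[((.5,.21,.22),-.9)],[((.47,.33,.22),-.6)],[(t,-.504),((t[0],t[1],.15),-.504),((t[0],t[1],.095),-.504)]],1.4)
```

```text
{'time': 40.65, 'qpos': [0.1278, 0.2382, 1.635, -0.0011, 1.2666, 1.3311], 'tcp_pos': [0.5067, 0.1018, 0.2155], 'eef_rot': [3.0874, 0.5744, 0.0026], 'contact_force': [0.3915, 0.6051, -0.2857], 'grip_width': 0.0501}
call 0
   [0.1634, -0.517, -0.0232] [0.0003, -0.0002, -0.0482] rows>=2.2 
call 1
   [0.2555, -0.5632, 0.0] [0.0, 0.0, -0.0477] rows>=2.5 
call 2
   [0.2774, -0.3308, 0.0] [0.0, 0.0, -0.0153] rows>=1.7 
   [0.2774, -0.3308, 0.35] [0.0, 0.0, -0.0153] rows>=1.4 
   [0.2774, -0.3308, 0.625] [0.0, 0.0, -0.0153] rows>=1.1
```

>>> {"op": "arm_command", "data": {"steps": [[[0.05,-0.15,-0.02,0,0,-0.014],[0.1,-0.3,-0.02,0,0,-0.028],[0.14,-0.42,-0.02,0,0,-0.04],[0.163,-0.517,-0.02,0,0,-0.048],[0.163,-0.517,-0.02,0,0,-0.048]]]}}

```text
time: 41.15
tcp_pos: [0.4994, 0.2117, 0.2162]
eef_rot: [2.965, 1.037, -0.001]
contact_force: [0.8, -0.4, -0.5]
grip_width: 0.0499
```

>>> {"op": "arm_command", "data": {"steps": [[[0.06,-0.14,0,0,0,-0.012],[0.13,-0.28,0,0,0,-0.024],[0.19,-0.42,0,0,0,-0.036],[0.255,-0.563,0,0,0,-0.048],[0.255,-0.563,0,0,0,-0.048]]]}}

```text
time: 41.65
tcp_pos: [0.4693, 0.3317, 0.216]
eef_rot: [2.775, 1.471, -0.001]
contact_force: [0.3, -0.2, -0.6]
grip_width: 0.0502
```

>>> {"op": "arm_command", "data": {"steps": [[[0.09,-0.11,0,0,0,-0.005],[0.18,-0.22,0,0,0,-0.01],[0.277,-0.331,0,0,0,-0.0153],[0.277,-0.331,0,0,0,-0.0153],[0.277,-0.331,0,0,0,-0.0153]]]}}

```text
time: 42.15
tcp_pos: [0.447, 0.4122, 0.2159]
eef_rot: [2.705, 1.595, -0.002]
contact_force: [0.1, -0.1, -0.3]
grip_width: 0.0503
```

Run:
```python
from h import *
st()
yw=2.6375;Y=np.array([np.cos(yw),np.sin(yw),0]);S=np.array([.4905,.389,0])
t=S+.05*Y
plan([[((t[0],t[1],.15),-.504),((t[0],t[1],.096),-.504)]],1.4)
```

```text
{'time': 42.15, 'qpos': [0.6851, 0.4417, 1.3622, -0.0013, 1.339, 1.1904], 'tcp_pos': [0.447, 0.4122, 0.2159], 'eef_rot': [2.7047, 1.5953, -0.0017], 'contact_force': [0.126, -0.1063, -0.3131], 'grip_width': 0.0503}
call 0
   [0.0041, -0.004, 0.3295] [0.0001, 0.0003, -0.0002] rows>=1.3 
   [0.0046, -0.0042, 0.5995] [0.0001, 0.0003, -0.0002] rows>=1.1
```

>>> {"op": "arm_command", "data": {"steps": [[[0.004,-0.004,0.15,0,0,0],[0.004,-0.004,0.3,0,0,0],[0.004,-0.004,0.45,0,0,0],[0.004,-0.004,0.55,0,0,0],[0.004,-0.004,0.605,0,0,0],[0.004,-0.004,0.605,0,0,0]]]}}

```text
time: 42.75
tcp_pos: [0.4466, 0.4127, 0.0942]
eef_rot: [2.705, 1.595, -0.004]
contact_force: [0.3, -0.2, -0.1]
grip_width: 0.0499
```

>>> {"op": "arm_command", "data": {"steps": [[[0,0,0,0,0,0],[0,0,0,0,0,0],[0,0,0,0,0,0],[0,0,0,0,0,0],[0,0,-0.1,0,0,0],[0,0,-0.3,0,0,0],[0,0,-0.5,0,0,0],[0,0,-0.55,0,0,0],[0,0,-0.55,0,0,0]]], "fingers": 66}}

```text
time: 43.65
tcp_pos: [0.4467, 0.4144, 0.207]
eef_rot: [2.704, 1.598, 0.004]
contact_force: [-0.2, -0.4, -0.2]
grip_width: 0.066
```

Run:
```python
from h import *
st()
yw=2.6375
plan([[((.4243,.2732,.2),yw),((.4243,.2732,.12),yw)]],1.4)
```

```text
{'time': 43.65, 'qpos': [0.6882, 0.4494, 1.3722, -0.001, 1.3174, 1.192], 'tcp_pos': [0.4467, 0.4144, 0.207], 'eef_rot': [2.7043, 1.5977, 0.0043], 'contact_force': [-0.2483, -0.3551, -0.2131], 'grip_width': 0.066}
call 0
   [-0.6727, 0.2424, 0.0338] [0.0003, -0.0003, 0.0001] rows>=2.9 
   [-0.6735, 0.2417, 0.4338] [0.0003, -0.0003, 0.0001] rows>=1.6
```

>>> {"op": "arm_command", "data": {"steps": [[[-0.2,0.07,0,0,0,0],[-0.45,0.16,0,0,0,0],[-0.673,0.242,0,0,0,0],[-0.673,0.242,0,0,0,0],[-0.673,0.242,0.15,0,0,0],[-0.673,0.242,0.3,0,0,0],[-0.673,0.242,0.43,0,0,0],[-0.673,0.242,0.43,0,0,0],[-0.673,0.242,0.43,0,0,0]]], "fingers": 0}}

```text
time: 44.55
tcp_pos: [0.4237, 0.2729, 0.1192]
eef_rot: [2.704, 1.598, -0.003]
contact_force: [0.1, 0.5, 0.4]
grip_width: 0.0005
```

Run:
```python
from h import *
st()
yw=2.6375
c,im=snap("wrist","w9",None,1.2)
plan([[((.4243,.2732,.081),yw)]],1.4)
```

```text
{'time': 44.55, 'qpos': [0.5001, 0.325, 1.7673, -0.0012, 1.0512, 1.0041], 'tcp_pos': [0.4237, 0.2729, 0.1192], 'eef_rot': [2.7038, 1.5977, -0.003], 'contact_force': [0.0757, 0.5016, 0.3503], 'grip_width': 0.0005}
call 0
   [0.0011, 0.0006, 0.1951] [0.0001, 0.0001, 0.0001] rows>=0.8
```

View pics/w9.png

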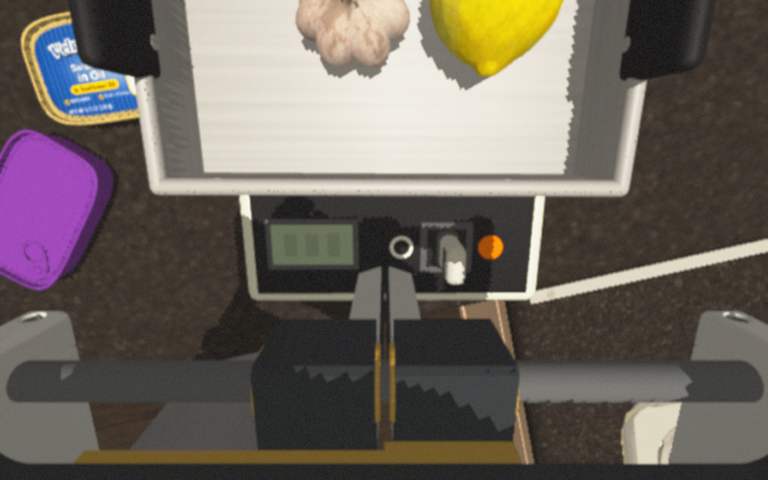

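The garlic and lemon are both in the pan, which is still square on the scale, and the paddle is upright with the fingers on its ring side. Now I'll push it toward the disc.

>>> {"op": "arm_command", "data": {"steps": [[[0,0,0.1,0,0,0],[0,0,0.19,0,0,0],[0,0,0.19,0,0,0],[0,0.05,0.19,0,0,0],[0,0.08,0.19,0,0,0],[0,0.1,0.19,0,0,0],[0,0.11,0.19,0,0,0],[0,0.12,0.19,0,0,0],[0,0.13,0.19,0,0,0],[0,0.14,0.19,0,0,0],[0,0.15,0.19,0,0,0],[0,0.15,0.19,0,0,0]]]}}

```text
time: 45.8
tcp_pos: [0.4502, 0.2582, 0.0814]
eef_rot: [2.704, 1.597, -0.001]
contact_force: [-2.6, 1.2, 2.9]
grip_width: 0.0008
```

>>> {"op": "arm_command", "data": {"steps": [[[0,0.01,0,0,0,0],[0,0.02,0,0,0,0],[0,0.02,0,0,0,0]]]}}

```text
time: 46.1
tcp_pos: [0.4535, 0.2562, 0.0812]
eef_rot: [2.704, 1.597, -0.002]
contact_force: [-2.2, 3.2, 0.0]
grip_width: 0.0003
```

>>> {"op": "arm_command", "data": {"steps": [[[0,0.01,0,0,0,0],[0,0.01,0,0,0,0]]]}}

```text
time: 46.3
tcp_pos: [0.4544, 0.2557, 0.0811]
eef_rot: [-2.704, -1.597, 0.004]
contact_force: [-9.5, 7.2, 0.1]
grip_width: 0.0005
```

At the stop with about 12 N. Now hold, then release.

>>> {"op": "arm_command", "data": {"steps": [[[0,0,0,0,0,0],[0,0,0,0,0,0],[0,0,0,0,0,0],[0,0,0,0,0,0],[0,0,0,0,0,0],[0,0,0,0,0,0],[0,0,0,0,0,0],[0,0,0,0,0,0],[0,0,0,0,0,0],[0,0,0,0,0,0],[0,0,0,0,0,0],[0,0,0,0,0,0]]]}}

```text
time: 47.5
tcp_pos: [0.4543, 0.2557, 0.0811]
eef_rot: [-2.704, -1.598, 0.004]
contact_force: [-9.1, 6.7, 0.4]
grip_width: 0.0006
```

>>> {"op": "arm_command", "data": {"steps": [[[0,-0.03,0,0,0,0],[0,-0.06,0,0,0,0],[0,-0.12,0,0,0,0],[0,-0.17,0,0,0,0],[0,-0.17,0,0,0,0],[0,-0.17,0,0,0,0],[0,-0.17,0,0,0,0],[0,-0.17,-0.2,0,0,0],[0,-0.17,-0.4,0,0,0],[0,-0.17,-0.5,0,0,0],[0,-0.17,-0.5,0,0,0],[0,-0.17,-0.5,0,0,0]]]}}

```text
time: 48.7
tcp_pos: [0.4256, 0.2716, 0.1808]
eef_rot: [2.704, 1.597, -0.001]
contact_force: [-0.5, 0.7, -0.2]
grip_width: 0.0004
```

Run:
```python
from h import *
st()
c,im=snap("wrist","w10",None,1.2)
```

```text
{'time': 48.7, 'qpos': [0.496, 0.2485, 1.7073, -0.0011, 1.1865, 1.0003], 'tcp_pos': [0.4256, 0.2716, 0.1808], 'eef_rot': [2.7042, 1.597, -0.0011], 'contact_force': [-0.4834, 0.6669, -0.1915], 'grip_width': 0.0004}
```

Run:
```python
from h import *
print(job.finish_job())
```

```text
the job is handed in; nothing more can be done
None
```

I finished the weighing and handed the job in at about 49 s of the 208 s allowed. The interface gave no verdict. Two lemons and two garlic bulbs were possible. I found only one lemon and one garlic bulb in the views I took, and both are in the pan.

- **Tin:** I moved it off the scale onto the worktop, about 0.17 m from the scale's centre. The purple tin was left alone.
- **Pan:** It did not go on cleanly. It sagged in the grip and stuck on the pegs at first, and I freed it by lowering and letting go. Pressing on each tab afterwards put both tops at about 130 mm, which is the seated height.
- **Zero:** I pushed the switch to the ring-side stop with about 8 N, held it for over 1.2 s and let go. A later picture showed the paddle upright again.
- **Weighing:** The last picture I could view, taken just before storing, showed the lemon and garlic in the pan, which sat square on the scale.
- **Store:** I pushed the switch to the disc-side stop with about 12 N, held it for over 1.2 s and let go. The wrist force then read about zero, with the arm clear.

Two checks are missing. My limit of 16 viewed pictures was used up, so I did not see the switch back at centre after the store push. I also did not look at the mug, pepper mill or mustard jar again at the end. The arm's planned path kept clear of them.

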